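Tip the stage carriage up against the angle plate and clip it

ROBOT

A 6-joint arm with a two-finger parallel gripper is mounted at the origin on the work surface. World frame = base frame: x ahead of the robot, y to its left, z up, the work surface at z = 0. Lengths are in m, angles in rad, forces in N, time in s.
With the tool pointing down it reaches from about 0.3 to 0.825 m from the base axis. Payload 5.4 kg.
Tool frame: the origin (TCP) lies at the very end of the fingers, on their centre line; the grasp point (between the pads) lies 19 mm behind it (bot.hold_point_z is the distance from the TCP to the grasp point, in m); x points along the fingers, y is the direction in which the jaws open and shut, and the axes are right-handed (so a half turn about x gives the same grasp; the last joint's range is limited). The gripper opens to 92 mm and grips with 3 to 60 N. Pads are 20 mm wide; open, the fingers measure 128 mm over their backs; the gripper's body (75 mm by 189 mm) begins 69 mm behind the grasp point.
Start: joints at [0.935, 0.158, 1.597, -0, 1.386, -0.21], TCP at [0.238, 0.524, 0.181] pointing down, gripper open.
Joint ranges: [-2.91, 2.91], [-0.94, 2.29], [0.18, 2.7], [-1.29, 4.43], [0.17, 2.64], [-3, 3]. Speed limits (rad/s): [2.57, 2.57, 3.14, 3.14, 3.14, 3.14].

INTERFACE

Orientations are given as a rotation vector (axis times angle).
In Python, from rig import telemetry, grab_frame, camera_params, order, bot gives the robot as it stands. The module is installed in compiled form; this text tells all that it offers.
- The arm moves only by the tool apply_moves, never from a script. Its argument "commands" is a list of rows, each an object of numbers: "rx", "ry", "rz": the turn, a rotation vector about the tool's x, y, z in rad; "x", "y", "z": the shift along the tool's x, y, z in mm; "hand": the opening, from -1 (shut) to 1 (fully open). A call has 1 to 12 rows; each row is the pose to reach, as a shift and turn from the pose measured when the call began, along the tool's axes at that moment; what a row does not reach only later rows make up. A row lasts 1/8 s, in which the tool goes at most 62.5 mm and 10.7 degrees, less where a joint would pass 70% of its speed; a pose out of reach is approached as far as the arm can. A call with a gripper value outside its range is refused whole. The fingers move at their own pace and stop on an object; "newtons" is the grip in N (left out, the last holds). Time passes only in rows, so rows that repeat a pose let the fingers close. It gives the time, the measured TCP pose, the force and the opening at its end, in the units of the state.
- telemetry.get_obs(): the state, without advancing time (a new reading comes with each control period).
- grab_frame(name): name is "side" or "top" or "wrist"; returns (picture, depth): 480x640x3 uint8, blue, green, red; 480x640 float32, m along the optical axis (not along the pixel's ray), 0 where there is no reading.
- camera_params(name): a dict with "camera_matrix" (3x3 intrinsics, pixels), "origin" and "attitude" of the camera in the world. Camera axes: x right, y up, looking along -z (the intrinsics and any distortion apply to the point x, -y, -z); pixel columns grow to the right and rows downward; lengths in m; the calibration is good to about 2 mm. A picture is of the moment at which its call begins: read the wrist's pose just before it. camera_params takes no time and is no camera call; for the wrist camera it gives the pose at the moment of the call.
- order.sign_off(): hands the job in, once; it reports no verdict.
The state is a dict: "time_s": time; "joints": joint angles; "qvel": joint speeds; "effort": joint torques, N m; "eef_pos": TCP position; "ee_rot": TCP orientation; "ft_force": force on the tool from outside, world axes, zero at the start; "wrist_torque": the same for the moment, N m; "finger_gap": finger opening in m.
Only numpy, scipy, OpenCV 4.12 (cv2) and the standard library are available. Lean on these libraries where they do the work, as an engineer would, in place of code of your own. Each camera call takes 0.05 s, during which the arm holds its last target.

TASK

On the microscope bench, get the cast carriage block standing on end in the angle plate, bore up, ready for work. Slide it along the bench until its plain end butts against the plate's upright face, tip it up about that end, braced against the plate and never lifted off the bench, find the sprung clip with its thin rib (the clip may stand a little to either side), and press gently until the rib is fully home between the jaws and the block is flat against the face. Let go of it, and leave the clamp, the brass cans and the filter wheel where they are.

Things in the scene. Friction and masses are not known exactly. Their poses are not given: they have to be found in the camera images.
- carriage: Loose bare-aluminium block, 0.35-0.7 kg, lying flat at the start: 100 mm long (its x), 56 wide (y), 40 high (z). Origin: centre of the face it starts on. Plain end at x=+50, roughly towards the angle plate; the end at x=-50 shows a dark bore. A thin rib stands on the upper face. To finish, it stands on the plain end, bore up, rib face against the plate.
- heel (a point): Middle of the lower edge of the block's plain end (block frame 50, 0, 0 mm): the edge it is tipped about; it stays on the bench throughout. As the block is tipped braced, this edge slides back from the plate, by 40 mm in the end. Let go within about 18 deg of upright the block leans on into the clip; further back it falls.
- brace (a point): Middle of the upper edge of the block's plain end (block frame 50, 0, 40 mm): it touches the angle plate and slides down its face while the block is tipped.
- rib_tip (a point): Middle of the free edge of the block's rib (block frame -30, 0, 60 mm). The rib is 5 mm thick (y), lies on the centre line from x = -42 to -18 mm and rises 20 mm above the upper face (z = 40 to 60 mm). With the block upright and home this point is 80 mm above the bench and 20 mm behind the plane of the upright face.
- angle_plate: Grey cast angle plate fixed to the bench: the fence. Origin: at bench level, mid-width, on its upright face, the plane x=0 of its frame, 150 mm wide (y), 60 high, looking to its -x (to the block); all else lies at x>0. A sprung clip sits on top, on a cross slide locked somewhere within 12 mm either side of y=0: where, poses do not tell; look or feel.
- clip_bed (a point): Point on the angle plate at its frame's 0, 0, 80 mm: the clip's mouth if the clip stood mid-slide (the true clip may be 12 mm to either side in y). Clip: two steel jaws, 65-95 mm high, front 3 mm behind the face plane, flat to 24 mm either side of the clip's middle; mouth 15 mm wide at the front, narrowing to 2 mm at 14 mm behind the plane, and 2 mm wide on to 30 mm.
- clip_back (a point): Point at the angle plate frame's 48, 0, 80 mm. Jaws part along y, up to 8 mm each, springs 0.5 N/mm, preload 2 N; a centred rib parts each 1.5 mm and takes 5-15 N to push in. A block tipped up meets the jaws 14 deg short of upright if the rib strikes their flat front, 7 deg if centred in the mouth, and leans there by itself. Cheeks reach 52 mm from the clip's middle; top 100 mm high.
- can0: Bystander: brass objective can with a knurled screw cap, 46 mm across, 58 mm tall, loose; origin under its centre.
- can1: Bystander: a second such can.
- filter_wheel: Bystander: flat filter wheel, 90 mm across, 18 mm high, lying loose; origin under its centre.
- stage_clamp: Bystander: small cast-iron C-shaped stage clamp with a knurled screw, 70 x 50 mm, 120 mm high, loose; origin under its centre.
Mind the look-alikes: they are no part of the job. Of the things that look like the angle_plate, the smaller one is meant. Of the things shaped like the carriage, the aluminium one is meant.

How it is judged:
On the way:
1. the block is part-way over (30 to 65 degrees) with its plain end's upper edge braced within 10 mm of the angle plate's face (angle between carriage's own z axis and vertical between 0.52 and 1.13 rad and x of brace in the frame of angle_plate above -0.01 m), for 0.1 s.
At the end, for the whole second after the job is handed in: The block stands on its plain end on the bench (upright within 3.5 degrees, square to the plate within 4 degrees, foot within 4 mm of it), its rib between the jaws, at least 17 of its 20 mm behind the face plane and within 17 mm of the plate's middle; at rest and released (angle between carriage's own x axis and vertical above 3.08 rad and angle between the z axis of carriage and the x axis of angle_plate, either way round below 0.07 rad and x of rib_tip in the frame of angle_plate above 0.017 m and y of rib_tip in the frame of angle_plate between -0.017 and 0.017 m and x of brace in the frame of angle_plate above -0.004 m and height (world z) of heel below 0.004 m and linear speed of carriage below 0.01 m/s and angular speed of carriage below 0.1 rad/s); the robot touches nothing.
It fails at once if the block's plain end is lifted more than 15 mm off the bench (height (world z) of heel above 0.015 m).
It fails at once if the block is let fall or flung over (turning faster than 6 rad/s) (angular speed of carriage above 6 rad/s).
It fails at once if the block is rammed into the angle plate (over 50 N) (contact force between carriage and angle_plate above 50 N).
It fails at once if a bystander is moved more than 15 mm (distance of any of can0, can1, filter_wheel, stage_clamp from where it was at the start of the episode above 0.015 m).
It also fails if it takes over 72 s, if anything falls off the work surface, if the arm or the gripper's body presses on something with over 40 N, if the wrist force passes 120 N, or if a joint passes its speed limit or range.

## Working session

There is one attempt and no reset: what is moved stays moved. The work goes in short steps, Python scripts to look and compute and a tool call to move; the robot and the scene stay as the last step left them, time stands still between calls to the robot, and variables do not carry over. Pictures are saved under pics/ and viewed, and the job is handed in when it is done.

Besides the shell and the picture viewer there is one more tool, called after "Request:" in YAML: its name, and indented under it one key for each argument. apply_moves: Moves the arm, as the interface text tells. Its arguments: {"type":"object","properties":{"commands":{"type":"array"},"newtons":{"type":"number"}},"required":["commands"]}

```bash
mkdir -p pics; cat > h.py <<'E'
import numpy as np,cv2
from rig import telemetry, grab_frame, camera_params, order, bot
from scipy.spatial.transform import Rotation as R
def att(p):
    a=np.array(p["attitude"],float)
    if a.shape==(3,3): return a
    if a.size==3: return R.from_rotvec(a).as_matrix()
    return R.from_quat(a).as_matrix()
def cloud(d,p):
    K=np.array(p["camera_matrix"]);v,u=np.mgrid[0:480,0:640]
    P=np.stack([(u-K[0,2])/K[0,0]*d,-(v-K[1,2])/K[1,1]*d,-d],-1)
    W=P@att(p).T+np.array(p["origin"]); W[d==0]=np.nan
    return W
E
python3 - <<'E'
from h import *
for n in("side","top","wrist"):
    p=camera_params(n); print(n,p)
    im,d=grab_frame(n); cv2.imwrite(f"pics/{n}0.png",im); np.savez(f"{n}0.npz",d=d,W=cloud(d,p),im=im)
print(telemetry.get_obs()); print([a for a in dir(bot) if a[0]!='_'])
E
```

```text
side {'camera_matrix': array([[453.78602832,   0.        , 308.02504622],
       [  0.        , 453.78602832, 246.42478772],
       [  0.        ,   0.        ,   1.        ]]), 'origin': array([ 0.04978925, -0.59854837,  0.5264015 ]), 'attitude': array([ 1.0357374, -0.3042426, -0.5172026])}
top {'camera_matrix': array([[587.98857806,   0.        , 319.76221977],
       [  0.        , 587.98857806, 240.09878792],
       [  0.        ,   0.        ,   1.        ]]), 'origin': array([0.27359306, 0.04405476, 1.38443621]), 'attitude': array([ 0.12597839, -0.10876084, -1.55153268])}
wrist {'camera_matrix': array([[405.14979107,   0.        , 317.85212355],
       [  0.        , 405.14979107, 238.89480395],
       [  0.        ,   0.        ,   1.        ]]), 'origin': array([0.16451882, 0.55616851, 0.38390312]), 'attitude': array([-0.25635932, -0.16465627,  1.13583296])}
{'time_s': 0.15, 'joints': array([ 9.34897094e-01,  1.58908401e-01,  1.59793681e+00, -3.40231737e-05,
        1.38621087e+00, -2.10096844e-01]), 'qvel': array([ 0.00063199, -0.00135017, -0.0042729 , -0.00099999, -0.00010012,
       -0.00015648]), 'effort': array([ 2.92645200e-04, -3.85914838e+01, -3.22436392e+01,  7.00396439e-02,
        3.50400712e-02, -4.81227210e-05]), 'eef_pos': array([0.23720661, 0.52320119, 0.18014591]), 'ee_rot': array([ 0.33292245,  1.54544636, -0.33505348]), 'ft_force': array([ 0.17750213,  0.64369011, -0.60240294]), 'wrist_torque': array([0.02601417, 0.02621802, 0.00448317]), 'finger_gap': 0.09171786187506946}
['MotionError', 'hold_point_z']
```

View pics/top0.png

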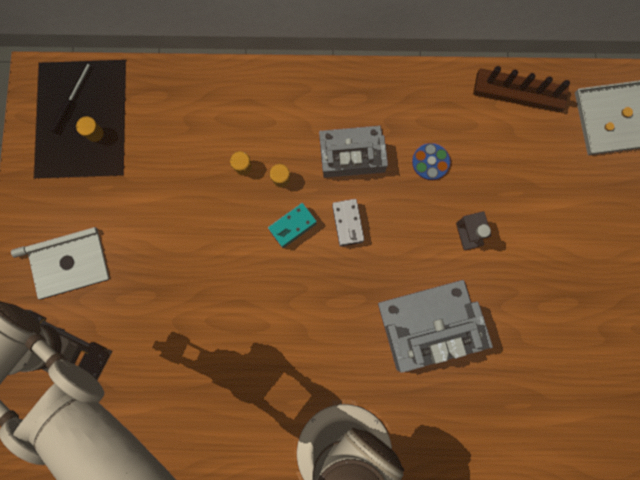

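View pics/side0.png

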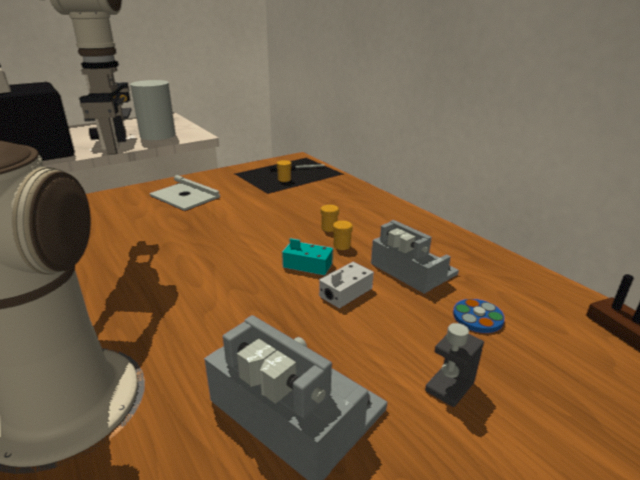

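View pics/wrist0.png

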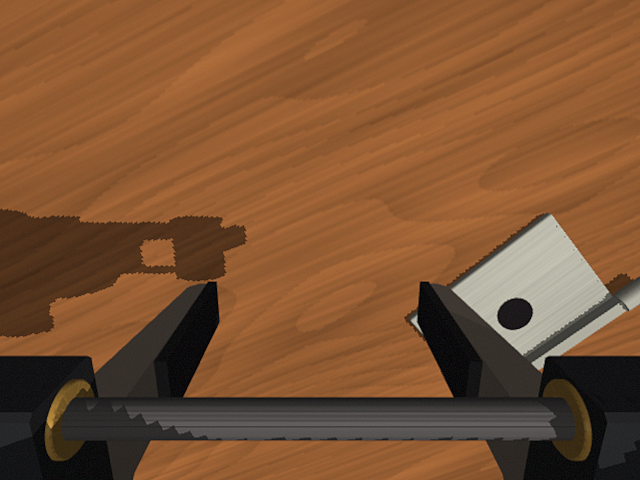

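The aluminium block at top px (348,222) is the carriage; the teal one at (293,226) is the look-alike. There are two angle plates, at (353,150) and (437,327). The one at (353,150) is smaller, so it is the one meant. I'll confirm this with an enlarged crop and take measurements.

```bash
python3 - <<'E'
from h import *
t=np.load("top0.npz");im,W=t["im"],t["W"]
cv2.imwrite("pics/c1.png",cv2.resize(im[100:260,230:470],None,fx=3.3,fy=3.3,interpolation=cv2.INTER_CUBIC))
for n,(u,v) in dict(block=(342,215),teal=(285,230),platebase=(353,137),bigbase=(430,300),wheel=(432,160),can0=(240,160),can1=(280,173),bench=(320,280)).items(): print(n,W[v,u].round(4))
s=np.load("side0.npz");print("side")
for n,(u,v) in dict(block=(345,285),bench=(300,330)).items(): print(n,s["W"][v,u].round(4))
cv2.imwrite("pics/c2.png",cv2.resize(s["im"][200:350,270:510],None,fx=3.3,fy=3.3,interpolation=cv2.INTER_CUBIC))
E
```

```text
block [0.5357 0.0099 0.0429]
teal [0.4982 0.1413 0.044 ]
platebase [ 0.7347 -0.0154  0.0114]
bigbase [ 0.3438 -0.1967  0.0151]
wheel [ 0.6783 -0.205   0.0163]
can0 [0.6585 0.2489 0.0622]
can1 [0.6306 0.1556 0.0553]
bench [ 0.3877  0.0589 -0.0043]
side
block [ 0.5011 -0.0284  0.0422]
bench [ 0.3848 -0.0515  0.0004]
```

View pics/c1.png

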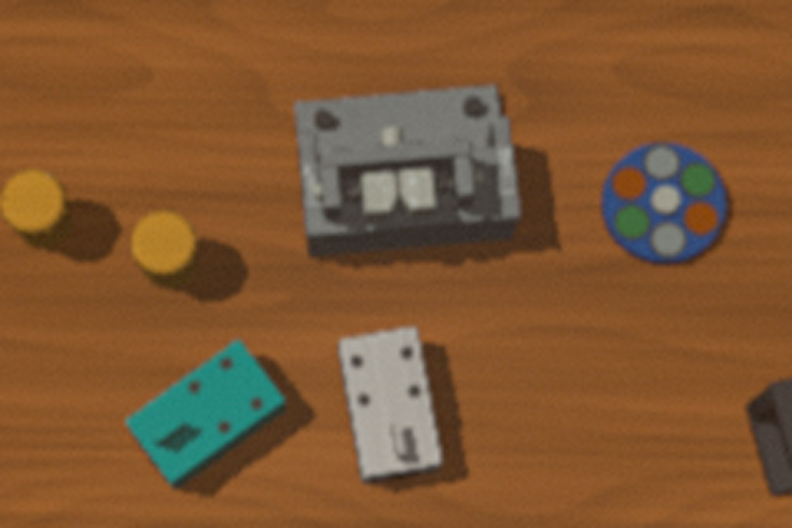

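View pics/c2.png

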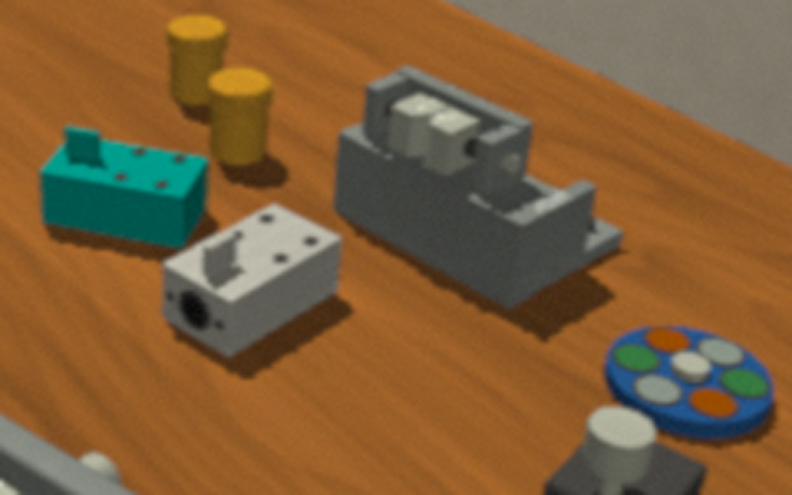

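```bash
python3 - <<'E'
from h import *
for n in("top","side"):
    t=np.load(n+"0.npz");W=t["W"];im=t["im"]
    x,y,z=W[...,0],W[...,1],W[...,2]
    # bench check
    m=(abs(z)<.012)&(x>.35)&(x<.8)&(abs(y)<.3)
    A=np.c_[x[m],y[m],np.ones(m.sum())];print(n,"bench plane",np.linalg.lstsq(A,z[m],rcond=None)[0].round(4), z[m].std().round(4))
    # block top
    m=(z>.034)&(z<.048)&(x>.46)&(x<.61)&(y>-.07)&(y<.075)
    v,u=np.nonzero(m);print("blk px",m.sum(),u.min(),u.max(),v.min(),v.max(),"z",np.median(z[m]).round(4))
    r=cv2.minAreaRect(W[m][:,:2].astype(np.float32)*1000);print("block rect mm",r)
    # face planes of plate
    def fit(m,name):
        P=W[m];c=np.median(P,0);P=P[np.linalg.norm(P-c,axis=1)<.12]
        for _ in range(4):
            c=P.mean(0);U=np.linalg.svd(P-c,full_matrices=False)[2][2];e=(P-c)@U;P=P[abs(e)<max(.002,2*e.std())]
        if U[0]>0:U=-U
        print(name,len(P),"c",c.round(4),"n",U.round(3),"yaw deg",np.degrees(np.arctan2(-U[1],-U[0])).round(2),"std",e.std().round(4))
    fit((z>.012)&(z<.05)&(x>.6)&(x<.68)&(y>-.12)&(y<.1),"face")
    fit((z>.008)&(z<.034)&(x>.44)&(x<.52)&(y>-.07)&(y<.06),"bore/side end")
    m=(z>.053)&(z<.066)&(x>.62)&(x<.74)&(y>-.13)&(y<.1)
    P=W[m];print("plate top",len(P));print(cv2.minAreaRect(P[:,:2].astype(np.float32)*1000))
    m=(z>.088)&(z<.103)&(x>.62)&(x<.76)&(y>-.13)&(y<.1)
    P=W[m];print("clip top rect",len(P),cv2.minAreaRect(P[:,:2].astype(np.float32)*1000) if len(P) else None)
E
```

```text
top bench plane [ 0.0005 -0.0012 -0.0002] 0.0034
blk px 992 314 363 199 244 z 0.04
block rect mm ((516.0361938476562, 20.67125701904297), (100.61387634277344, 104.81558227539062), 11.363146781921387)
face 273 c [ 0.6428 -0.0176  0.0316] n [-0.995 -0.103  0.012] yaw deg 5.91 std 0.0007
bore/side end 50 c [ 0.4789 -0.005   0.0239] n [-0.265  0.054  0.963] yaw deg -11.57 std 0.0062
plate top 750
((678.4860229492188, -14.058586120605469), (75.05069732666016, 150.04835510253906), 6.12528133392334)
clip top rect 643 ((673.3689575195312, -3.8548240661621094), (59.3325080871582, 112.15409088134766), 5.35338830947876)
side bench plane [0.002  0.0011 0.0003] 0.0017
blk px 841 320 373 259 293 z 0.0409
block rect mm ((520.693359375, 20.921592712402344), (102.21125030517578, 104.73371124267578), 11.11490249633789)
face 837 c [ 0.6483 -0.0209  0.0311] n [-0.995 -0.103 -0.008] yaw deg 5.91 std 0.001
bore/side end 373 c [ 0.4862 -0.0212  0.0217] n [-0.126 -0.078 -0.989] yaw deg 31.73 std 0.0075
plate top 748
((683.1521606445312, -13.636497497558594), (76.84717559814453, 151.70846557617188), 6.220256328582764)
clip top rect 681 ((670.2422485351562, -4.298328399658203), (48.22471618652344, 104.86674499511719), 5.124848365783691)
```

```bash
python3 - <<'E'
from h import *
for n in("top","side"):
    t=np.load(n+"0.npz");W=t["W"];im=t["im"].astype(int)
    x,y,z=W[...,0],W[...,1],W[...,2]
    sat=im.max(2)-im.min(2)
    m=(z>.034)&(z<.048)&(x>.45)&(x<.61)&(y>-.07)&(y<.075)&(sat<40)
    k,l,st,_=cv2.connectedComponentsWithStats(m.astype(np.uint8));j=1+np.argmax(st[1:,4]);m=l==j
    print(n,m.sum(),cv2.minAreaRect(W[m][:,:2].astype(np.float32)*1000))
    m=(z>.05)&(z<.07)&(x>.45)&(x<.56)&(y>-.07)&(y<.06)&(sat<60);P=W[m];print("rib",len(P),np.median(P,0).round(4))
    # jaws: bright pixels z 85-100
    m=(z>.085)&(z<.1)&(x>.62)&(x<.74)&(y>-.1)&(y<.08)&(im.mean(2)>140)
    P=W[m];print("jaws",len(P),cv2.minAreaRect(P[:,:2].astype(np.float32)*1000))
E
```

```text
top 985 ((520.9832763671875, -3.0895233154296875), (100.8556137084961, 56.19135284423828), 10.756607055664062)
rib 26 [ 0.4912 -0.0084  0.0594]
jaws 175 ((660.1734619140625, 6.184253692626953), (58.90488815307617, 68.25059509277344), 40.39897155761719)
side 821 ((525.3692016601562, -2.4155921936035156), (102.27593231201172, 57.25053405761719), 10.511622428894043)
rib 63 [ 0.494  -0.009   0.0576]
jaws 119 ((663.0979614257812, -4.379657745361328), (29.127836227416992, 45.785152435302734), 7.719557285308838)
```

```bash
cat >> h.py <<'E'
FACE0=np.array([.643,-.0178]);PSI=np.radians(6.0);CY=.0106
def toolR(phi,psi,s):
    d=np.array([np.sin(phi)*np.cos(psi),np.sin(phi)*np.sin(psi),-np.cos(phi)])
    y=s*np.array([-np.sin(psi),np.cos(psi),0]);return np.c_[d,y,np.cross(d,y)]
def cur():
    o=telemetry.get_obs();return np.array(o["eef_pos"]),R.from_rotvec(o["ee_rot"]).as_matrix(),o
def row(g,phi_deg,psi_deg,s=None,base=None):
    """grasp point g world m"""
    p,M,o=base or cur()
    if s is None: s=1 if M[1,1]>0 else -1
    T=toolR(np.radians(phi_deg),np.radians(psi_deg),s)
    t=np.array(g)+T[:,0]*bot.hold_point_z
    sh=M.T@(t-p)*1000;rv=R.from_matrix(M.T@T).as_rotvec()
    return dict(zip(["x","y","z","rx","ry","rz"],[*sh.round(1),*rv.round(3)]))
def st():
    p,M,o=cur();d=M[:,0];print("t",round(o["time_s"],2),"tcp",p.round(4),"gp",(p-d*bot.hold_point_z).round(4),"phi",np.degrees(np.arctan2(np.hypot(d[0],d[1])*np.sign(d[0]),-d[2])).round(1),"psi",np.degrees(np.arctan2(-M[0,1]*np.sign(M[1,1]),abs(M[1,1]))).round(2),"yz",M[2,1].round(3),"F",np.array(o["ft_force"]).round(2),"gap",round(o["finger_gap"],4),"q",np.array(o["joints"]).round(2))
E
python3 - <<'E'
from h import *
p,M,o=cur();print(M.round(3),bot.hold_point_z);st()
pw=camera_params("wrist");print("cam in tool",M.T@(np.array(pw["origin"])-p))
for s in(1,-1):
    print(s,row([.470,-.0126,.15],0,10.6,s)); print(s,row([.45,-.0165,.12],45,10.6,s))
E
```

```text
[[-0.001  0.413  0.911]
 [-0.001  0.911 -0.413]
 [-1.    -0.001 -0.   ]] 0.0187
t 0.15 tcp [0.2372 0.5232 0.1801] gp [0.2372 0.5232 0.1988] phi -0.1 psi -24.4 yz -0.001 F [ 0.18  0.64 -0.6 ] gap 0.0917 q [ 0.93  0.16  1.6  -0.    1.39 -0.21]
cam in tool [-0.20385903 -0.00025184 -0.07986155]
1 {'x': np.float64(49.3), 'y': np.float64(-391.7), 'z': np.float64(433.3), 'rx': np.float64(-0.611), 'ry': np.float64(-0.001), 'rz': np.float64(0.001)}
1 {'x': np.float64(73.8), 'y': np.float64(-395.9), 'z': np.float64(427.6), 'rx': np.float64(-0.578), 'ry': np.float64(-0.761), 'rz': np.float64(0.241)}
-1 {'x': np.float64(49.3), 'y': np.float64(-391.7), 'z': np.float64(433.3), 'rx': np.float64(2.531), 'ry': np.float64(0.002), 'rz': np.float64(0.001)}
-1 {'x': np.float64(73.8), 'y': np.float64(-395.9), 'z': np.float64(427.6), 'rx': np.float64(2.365), 'ry': np.float64(0.31), 'rz': np.float64(0.981)}
```

Request:
apply_moves:
  commands:
    - {"x": 44,"y": -396,"z": 428,"rx": -0.578,"ry": -0.761,"rz": 0.241,"hand": 1}
    - {"x": 44,"y": -396,"z": 428,"rx": -0.578,"ry": -0.761,"rz": 0.241,"hand": 1}
    - {"x": 44,"y": -396,"z": 428,"rx": -0.578,"ry": -0.761,"rz": 0.241,"hand": 1}
    - {"x": 44,"y": -396,"z": 428,"rx": -0.578,"ry": -0.761,"rz": 0.241,"hand": 1}
    - {"x": 44,"y": -396,"z": 428,"rx": -0.578,"ry": -0.761,"rz": 0.241,"hand": 1}
    - {"x": 44,"y": -396,"z": 428,"rx": -0.578,"ry": -0.761,"rz": 0.241,"hand": 1}
    - {"x": 44,"y": -396,"z": 428,"rx": -0.578,"ry": -0.761,"rz": 0.241,"hand": 1}
    - {"x": 44,"y": -396,"z": 428,"rx": -0.578,"ry": -0.761,"rz": 0.241,"hand": 1}
    - {"x": 44,"y": -396,"z": 428,"rx": -0.578,"ry": -0.761,"rz": 0.241,"hand": 1}
    - {"x": 44,"y": -396,"z": 428,"rx": -0.578,"ry": -0.761,"rz": 0.241,"hand": 1}
    - {"x": 44,"y": -396,"z": 428,"rx": -0.578,"ry": -0.761,"rz": 0.241,"hand": 1}
    - {"x": 44,"y": -396,"z": 428,"rx": -0.578,"ry": -0.761,"rz": 0.241,"hand": 1}

```text
time_s: 1.65
eef_pos: [0.4658, 0.0017, 0.1328]
ee_rot: [-0.071, 0.791, 0.176]
ft_force: [0.4, -0.2, -1.5]
finger_gap: 0.0919
```

Reached. I'll take a wrist view to refine the block, the plate face and the clip.

```bash
python3 - <<'E'
from h import *
st();p=camera_params("wrist");im,d=grab_frame("wrist");cv2.imwrite("pics/w1.png",im);W=cloud(d,p);np.savez("w1.npz",d=d,W=W,im=im);st()
x,y,z=W[...,0],W[...,1],W[...,2]
im=im.astype(int);sat=im.max(2)-im.min(2)
m=(z>.034)&(z<.048)&(x>.45)&(x<.61)&(y>-.07)&(y<.075)&(sat<40)
k,l,s_,_=cv2.connectedComponentsWithStats(m.astype(np.uint8));j=1+np.argmax(s_[1:,4]);m=l==j
print(m.sum(),cv2.minAreaRect(W[m][:,:2].astype(np.float32)*1000),np.median(z[m]))
m=(z>.012)&(z<.055)&(x>.62)&(x<.68)&(y>-.1)&(y<.07);P=W[m];print("face",len(P))
if len(P)>50:
    c=P.mean(0);U=np.linalg.svd(P-c,full_matrices=False)[2][2];print(c.round(4),U.round(3))
m=(z>.062)&(z<.105)&(x>.62)&(x<.74)&(y>-.1)&(y<.08)
P=W[m];print("clip",len(P),cv2.minAreaRect(P[:,:2].astype(np.float32)*1000) if len(P) else 0)
E
```

```text
t 1.65 tcp [0.4658 0.0017 0.1328] gp [ 0.4529 -0.0007  0.1461] phi 44.6 psi 10.58 yz 0.002 F [ 0.36 -0.23 -1.5 ] gap 0.0919 q [-0.76 -0.94  2.69  0.74  1.02 -2.8 ]
t 1.7 tcp [ 0.4664 -0.0107  0.1344] gp [ 0.4534 -0.0128  0.1477] phi 44.7 psi 9.4 yz -0.003 F [2.01 0.15 1.82] gap 0.0921 q [-0.79 -0.94  2.69  0.74  1.02 -2.8 ]
5483 ((523.5366821289062, -4.132057189941406), (100.98511505126953, 53.634483337402344), 11.22280502319336) 0.03996416897046626
face 5444
[ 0.6459 -0.0185  0.0341] [-0.995 -0.103  0.   ]
clip 4927 ((667.8905029296875, -4.389698028564453), (46.711822509765625, 115.97344970703125), 5.208661079406738)
```

View pics/w1.png

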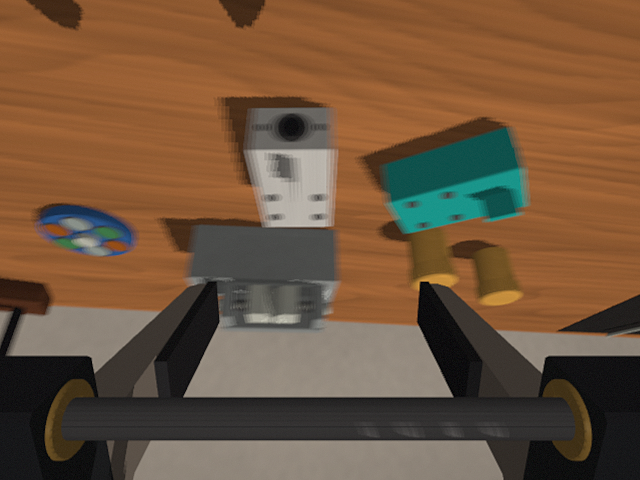

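The block, rib and plate are in view. The 45° tilt this close in folds the arm to its limits, so I'll slide the block with the tool near vertical and re-grip tilted once it butts.

```bash
python3 - <<'E'
from h import *
print(row([.4938,-.0089,.15],0,10.8),row([.4938,-.0089,.1],0,10.8))
E
```

```text
{'x': np.float64(21.4), 'y': np.float64(-2.7), 'z': np.float64(17.3), 'rx': np.float64(-0.022), 'ry': np.float64(0.779), 'rz': np.float64(0.013)} {'x': np.float64(57.0), 'y': np.float64(-2.5), 'z': np.float64(-17.8), 'rx': np.float64(-0.022), 'ry': np.float64(0.779), 'rz': np.float64(0.013)}
```

Request:
apply_moves:
  commands:
    - {"x": 21,"y": -3,"z": 17,"rx": -0.022,"ry": 0.779,"rz": 0.013}
    - {"x": 21,"y": -3,"z": 17,"rx": -0.022,"ry": 0.779,"rz": 0.013}
    - {"x": 21,"y": -3,"z": 17,"rx": -0.022,"ry": 0.779,"rz": 0.013}
    - {"x": 21,"y": -3,"z": 17,"rx": -0.022,"ry": 0.779,"rz": 0.013}
    - {"x": 21,"y": -3,"z": 17,"rx": -0.022,"ry": 0.779,"rz": 0.013}
    - {"x": 57,"y": -2.5,"z": -18,"rx": -0.022,"ry": 0.779,"rz": 0.013}
    - {"x": 57,"y": -2.5,"z": -18,"rx": -0.022,"ry": 0.779,"rz": 0.013}
    - {"x": 57,"y": -2.5,"z": -18,"rx": -0.022,"ry": 0.779,"rz": 0.013}
    - {"x": 57,"y": -2.5,"z": -18,"rx": -0.022,"ry": 0.779,"rz": 0.013}

```text
validation failed for argument at $.co...
```

```bash
python3 - <<'E'
from h import *
st();print(row([.4938,-.0089,.024],0,10.8))
E
```

```text
t 1.7 tcp [ 0.4664 -0.0107  0.1344] gp [ 0.4534 -0.0128  0.1477] phi 44.7 psi 9.4 yz -0.003 F [2.01 0.15 1.82] gap 0.0921 q [-0.79 -0.94  2.69  0.74  1.02 -2.8 ]
{'x': np.float64(111.1), 'y': np.float64(-2.2), 'z': np.float64(-71.3), 'rx': np.float64(-0.022), 'ry': np.float64(0.779), 'rz': np.float64(0.013)}
```

Request:
apply_moves:
  commands:
    - {"x": 21,"y": -3,"z": 17,"rx": -0.022,"ry": 0.779,"rz": 0.013,"hand": 1}
    - {"x": 21,"y": -3,"z": 17,"rx": -0.022,"ry": 0.779,"rz": 0.013,"hand": 1}
    - {"x": 21,"y": -3,"z": 17,"rx": -0.022,"ry": 0.779,"rz": 0.013,"hand": 1}
    - {"x": 21,"y": -3,"z": 17,"rx": -0.022,"ry": 0.779,"rz": 0.013,"hand": 1}
    - {"x": 21,"y": -3,"z": 17,"rx": -0.022,"ry": 0.779,"rz": 0.013,"hand": 1}
    - {"x": 57,"y": -2.5,"z": -18,"rx": -0.022,"ry": 0.779,"rz": 0.013,"hand": 1}
    - {"x": 57,"y": -2.5,"z": -18,"rx": -0.022,"ry": 0.779,"rz": 0.013,"hand": 1}
    - {"x": 57,"y": -2.5,"z": -18,"rx": -0.022,"ry": 0.779,"rz": 0.013,"hand": 1}
    - {"x": 57,"y": -2.5,"z": -18,"rx": -0.022,"ry": 0.779,"rz": 0.013,"hand": 1}

```text
time_s: 2.82
eef_pos: [0.4948, -0.0094, 0.0832]
ee_rot: [-0.149, 1.562, 0.147]
ft_force: [0.5, 0.3, 0.7]
finger_gap: 0.0918
```

```bash
python3 - <<'E'
from h import *
st();print(row([.4938,-.0089,.024],0,10.8))
E
```

```text
t 2.83 tcp [ 0.4948 -0.0094  0.0832] gp [ 0.4948 -0.0094  0.1019] phi 0.2 psi 10.79 yz -0.001 F [0.49 0.33 0.69] gap 0.0918 q [-0.26  0.05  1.92  0.    1.17 -2.02]
{'x': np.float64(77.9), 'y': np.float64(0.8), 'z': np.float64(-1.2), 'rx': np.float64(-0.0), 'ry': np.float64(0.003), 'rz': np.float64(0.001)}
```

Request:
apply_moves:
  commands:
    - {"x": 40,"y": 0.8,"z": -1,"rx": 0,"ry": 0.003,"rz": 0,"hand": 1}
    - {"x": 78,"y": 0.8,"z": -1,"rx": 0,"ry": 0.003,"rz": 0,"hand": 1}
    - {"x": 78,"y": 0.8,"z": -1,"rx": 0,"ry": 0.003,"rz": 0,"hand": 1}
    - {"x": 78,"y": 0.8,"z": -1,"rx": 0,"ry": 0.003,"rz": 0,"hand": 1}
    - {"x": 78,"y": 0.8,"z": -1,"rx": 0,"ry": 0.003,"rz": 0,"hand": -1}
    - {"x": 78,"y": 0.8,"z": -1,"rx": 0,"ry": 0.003,"rz": 0,"hand": -1}
    - {"x": 78,"y": 0.8,"z": -1,"rx": 0,"ry": 0.003,"rz": 0,"hand": -1}
    - {"x": 78,"y": 0.8,"z": -1,"rx": 0,"ry": 0.003,"rz": 0,"hand": -1}
    - {"x": 78,"y": 0.8,"z": -1,"rx": 0,"ry": 0.003,"rz": 0,"hand": -1}
  newtons: 12

```text
time_s: 3.95
eef_pos: [0.4939, -0.0085, 0.0054]
ee_rot: [-0.149, 1.565, 0.147]
ft_force: [-1.4, 1.4, 3.5]
finger_gap: 0.0549
```

```bash
python3 - <<'E'
from h import *
st()
c,s=np.cos(PSI),np.sin(PSI)
F=np.array([.6445,-.0178]) 
def pl(px,py): return F+px*np.array([c,s])+py*np.array([-s,c])
for px in(-.110,-.084,-.079): print(px,row([*pl(px,CY),.024],0,6.0))
E
```

```text
t 3.95 tcp [ 0.4939 -0.0085  0.0054] gp [ 0.4939 -0.0085  0.0241] phi 0.0 psi 10.8 yz -0.001 F [-1.38  1.44  3.51] gap 0.0549 q [-0.26  0.17  1.96 -0.    1.01 -2.02]
-0.11 {'x': np.float64(0.1), 'y': np.float64(-17.6), 'z': np.float64(37.5), 'rx': np.float64(0.084), 'ry': np.float64(0.0), 'rz': np.float64(0.001)}
-0.084 {'x': np.float64(0.1), 'y': np.float64(-19.8), 'z': np.float64(63.4), 'rx': np.float64(0.084), 'ry': np.float64(0.0), 'rz': np.float64(0.001)}
-0.079 {'x': np.float64(0.1), 'y': np.float64(-20.2), 'z': np.float64(68.4), 'rx': np.float64(0.084), 'ry': np.float64(0.0), 'rz': np.float64(0.001)}
```

Request:
apply_moves:
  commands:
    - {"x": 0,"y": -5,"z": 9,"rx": 0.02,"ry": 0,"rz": 0,"hand": -1}
    - {"x": 0,"y": -9,"z": 19,"rx": 0.04,"ry": 0,"rz": 0,"hand": -1}
    - {"x": 0,"y": -13,"z": 29,"rx": 0.06,"ry": 0,"rz": 0,"hand": -1}
    - {"x": 0,"y": -16,"z": 39,"rx": 0.084,"ry": 0,"rz": 0,"hand": -1}
    - {"x": 0,"y": -18.5,"z": 49,"rx": 0.084,"ry": 0,"rz": 0,"hand": -1}
    - {"x": 0,"y": -19.5,"z": 56,"rx": 0.084,"ry": 0,"rz": 0,"hand": -1}
    - {"x": 0,"y": -19.5,"z": 58,"rx": 0.084,"ry": 0,"rz": 0,"hand": -1}
    - {"x": 0,"y": -19.5,"z": 58,"rx": 0.084,"ry": 0,"rz": 0,"hand": -1}

```text
time_s: 4.95
eef_pos: [0.5526, -0.0171, 0.0053]
ee_rot: [-0.083, 1.574, 0.082]
ft_force: [-7.3, -1.9, 6.7]
finger_gap: 0.0554
```

```bash
python3 - <<'E'
from h import *
st()
for n in("side","top"):
    p=camera_params(n);im,d=grab_frame(n);W=cloud(d,p);np.savez(n+"1.npz",im=im,W=W)
    cv2.imwrite(f"pics/{n}1.png",im if n=="top" else cv2.resize(im[180:340,280:520],None,fx=3.3,fy=3.3))
E
```

```text
t 4.95 tcp [ 0.5526 -0.0171  0.0053] gp [ 0.5527 -0.0171  0.024 ] phi -0.3 psi 6.01 yz -0.001 F [-7.27 -1.92  6.67] gap 0.0554 q [-0.25  0.31  1.79 -0.    1.04 -1.92]
```

View pics/side1.png

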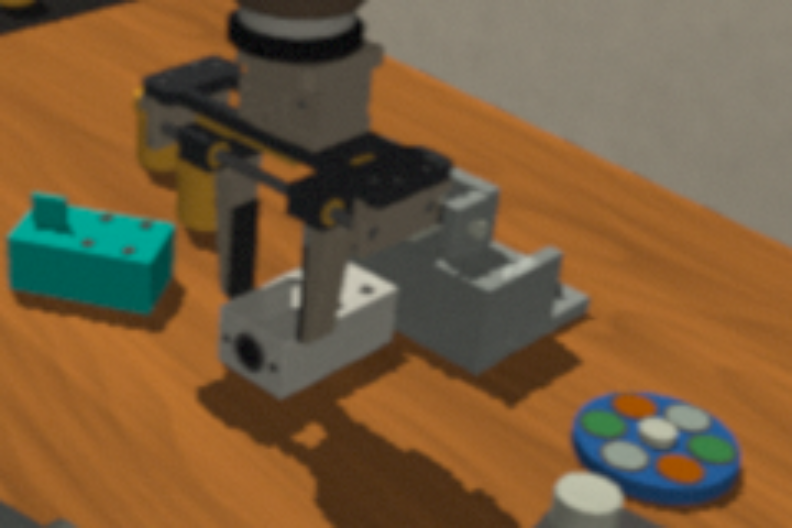

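The block is gripped and its plain end is close to the plate. Next I'll creep to contact, 12 mm at most, watching the force.

Request:
apply_moves:
  commands:
    - {"x": 0,"y": -0.2,"z": 2,"rx": 0,"ry": 0,"rz": 0,"hand": -1}
    - {"x": 0,"y": -0.4,"z": 4,"rx": 0,"ry": 0.0,"rz": 0,"hand": -1}
    - {"x": 0,"y": -0.4,"z": 6,"rx": 0,"ry": 0.0,"rz": 0,"hand": -1}
    - {"x": 0,"y": -0.4,"z": 6,"rx": 0,"ry": 0.0,"rz": 0,"hand": -1}

```text
time_s: 5.55
eef_pos: [0.5564, -0.017, 0.0052]
ee_rot: [-0.083, 1.579, 0.082]
ft_force: [-8.3, -0.5, 8.8]
finger_gap: 0.0549
```

```bash
python3 - <<'E'
from h import *
st()
W=np.load("top1.npz")["W"];z=W[...,2]
m=(z>.012)&(z<.052)&(W[...,0]>.47)&(W[...,0]<.68)&(abs(W[...,1])<.09)
im=np.load("top1.npz")["im"];cv2.imwrite("pics/top1c.png",cv2.resize(im[100:260,250:450],None,fx=4,fy=3.75))
p,M,o=cur();c,s=np.cos(PSI),np.sin(PSI)
g=p-M[:,0]*.0187;d=g[:2]-np.array([.6445,-.0178]);print("grasp in plate frame",d@[c,s],d@[-s,c])
E
```

```text
t 5.55 tcp [ 0.5564 -0.017   0.0052] gp [ 0.5566 -0.017   0.0239] phi -0.6 psi 6.04 yz -0.0 F [-8.31 -0.54  8.81] gap 0.0549 q [-0.25  0.32  1.77 -0.    1.05 -1.92]
grasp in plate frame -0.08733209983022795 0.010020365110611319
```

View pics/top1c.png

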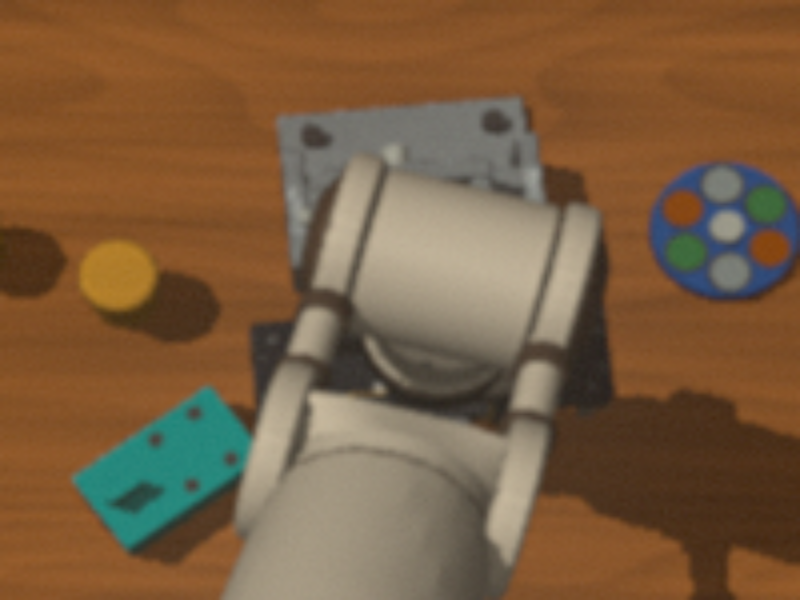

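Request:
apply_moves:
  commands:
    - {"x": -0.5,"y": 0,"z": 3,"rx": 0,"ry": -0.01,"rz": 0,"hand": -1}
    - {"x": -0.5,"y": 0,"z": 5,"rx": 0,"ry": -0.01,"rz": 0,"hand": -1}
    - {"x": -0.5,"y": 0,"z": 7,"rx": 0,"ry": -0.01,"rz": 0,"hand": -1}
    - {"x": -0.5,"y": 0,"z": 7,"rx": 0,"ry": -0.01,"rz": 0,"hand": -1}

```text
time_s: 6.05
eef_pos: [0.5616, -0.0165, 0.0053]
ee_rot: [-0.083, 1.574, 0.083]
ft_force: [-7.0, -1.3, 4.9]
finger_gap: 0.0549
```

```bash
python3 - <<'E'
from h import *
st()
p=camera_params("side");im,d=grab_frame("side");W=cloud(d,p);np.savez("side2.npz",im=im,W=W)
cv2.imwrite("pics/side2.png",cv2.resize(im[220:320,320:460],None,fx=5.7,fy=5.7,interpolation=cv2.INTER_CUBIC))
E
```

```text
t 6.05 tcp [ 0.5616 -0.0165  0.0053] gp [ 0.5617 -0.0165  0.024 ] phi -0.2 psi 6.06 yz -0.0 F [-6.96 -1.27  4.9 ] gap 0.0549 q [-0.24  0.33  1.77 -0.    1.05 -1.92]
```

View pics/side2.png

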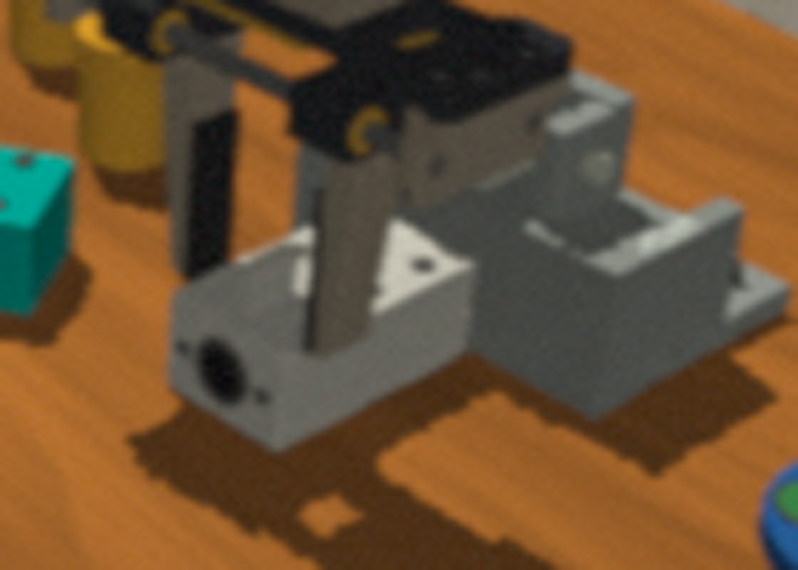

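Request:
apply_moves:
  commands:
    - {"x": 0,"y": 0,"z": 2.5,"rx": 0,"ry": -0.005,"rz": 0,"hand": -1}
    - {"x": 0,"y": 0,"z": 5,"rx": 0,"ry": -0.005,"rz": 0,"hand": -1}
    - {"x": 0,"y": 0,"z": 6,"rx": 0,"ry": -0.005,"rz": 0,"hand": -1}
    - {"x": 0,"y": 0,"z": 6,"rx": 0,"ry": -0.005,"rz": 0,"hand": -1}

```text
time_s: 6.6
eef_pos: [0.5643, -0.0162, 0.0052]
ee_rot: [-0.084, 1.576, 0.084]
ft_force: [-11.6, -1.1, 12.3]
finger_gap: 0.0554
```

```bash
python3 - <<'E'
from h import *
st()
E
```

```text
t 6.6 tcp [ 0.5643 -0.0162  0.0052] gp [ 0.5644 -0.0162  0.0239] phi -0.4 psi 6.1 yz 0.0 F [-11.57  -1.12  12.34] gap 0.0554 q [-0.24  0.34  1.75 -0.    1.05 -1.92]
```

Request:
apply_moves:
  commands:
    - {"x": 0,"y": 0,"z": 4,"rx": 0,"ry": -0.005,"rz": 0,"hand": -1}
    - {"x": 0,"y": 0,"z": 7,"rx": 0,"ry": -0.005,"rz": 0,"hand": -1}
    - {"x": 0,"y": 0,"z": 7,"rx": 0,"ry": -0.005,"rz": 0,"hand": -1}

```text
time_s: 6.98
eef_pos: [0.5664, -0.0159, 0.0044]
ee_rot: [-0.084, 1.583, 0.085]
ft_force: [-13.8, -2.8, 11.8]
finger_gap: 0.0553
```

```bash
python3 - <<'E'
from h import *
st()
E
```

```text
t 6.97 tcp [ 0.5664 -0.0159  0.0044] gp [ 0.5667 -0.0159  0.0231] phi -0.8 psi 6.15 yz 0.001 F [-13.76  -2.84  11.77] gap 0.0553 q [-0.24  0.35  1.74 -0.    1.06 -1.91]
```

Request:
apply_moves:
  commands:
    - {"x": 0,"y": 0,"z": -1,"rx": 0,"ry": 0,"rz": 0,"hand": 1}
    - {"x": 0,"y": 0,"z": -1,"rx": 0,"ry": 0,"rz": 0,"hand": 1}
    - {"x": 0,"y": 0,"z": -1,"rx": 0,"ry": 0,"rz": 0,"hand": 1}
    - {"x": -40,"y": 0,"z": -5,"rx": 0,"ry": 0,"rz": 0,"hand": 1}
    - {"x": -90,"y": 0,"z": -40,"rx": 0,"ry": -0.15,"rz": 0,"hand": 1}
    - {"x": -110,"y": 0,"z": -80,"rx": 0,"ry": -0.3,"rz": 0,"hand": 1}
    - {"x": -110,"y": 0,"z": -80,"rx": 0,"ry": -0.45,"rz": 0,"hand": 1}
    - {"x": -110,"y": 0,"z": -80,"rx": 0,"ry": -0.45,"rz": 0,"hand": 1}
    - {"x": -110,"y": 0,"z": -80,"rx": 0,"ry": -0.45,"rz": 0,"hand": 1}

```text
time_s: 8.1
eef_pos: [0.4892, -0.0252, 0.1166]
ee_rot: [-0.061, 1.132, 0.094]
ft_force: [0.5, -0.1, -0.3]
finger_gap: 0.0918
```

```bash
cat > meas.py <<'E'
from h import *
def run(tag):
    st()
    for n in("side","wrist","top"):
        p=camera_params(n);im,d=grab_frame(n);W=cloud(d,p);np.savez(f"{n}{tag}.npz",im=im,W=W);cv2.imwrite(f"pics/{n}{tag}.png",im)
        x,y,z=W[...,0],W[...,1],W[...,2];im=im.astype(int);sat=im.max(2)-im.min(2)
        m=(z>.034)&(z<.048)&(x>.5)&(x<.65)&(y>-.07)&(y<.055)&(sat<40)&(im.mean(2)>70)
        k,l,s_,_=cv2.connectedComponentsWithStats(m.astype(np.uint8))
        if k>1:
            j=1+np.argmax(s_[1:,4]);m=l==j;print(n,"block",m.sum(),cv2.minAreaRect(W[m][:,:2].astype(np.float32)*1000),np.median(z[m]))
        m=(z>.012)&(z<.055)&(x>.63)&(x<.675)&(y>-.1)&(y<.07);P=W[m]
        for _ in range(3):
            if len(P)<30: break
            c=P.mean(0);U=np.linalg.svd(P-c,full_matrices=False)[2][2];P=P[abs((P-c)@U)<.0025]
        if len(P)>30: print("face",len(P),c.round(4),U.round(3))
        m=(z>.096)&(z<.105)&(x>.62)&(x<.74)&(y>-.1)&(y<.08)
        P=W[m];print("clip",len(P),cv2.minAreaRect(P[:,:2].astype(np.float32)*1000) if len(P)>5 else 0)
E
python3 -c "import meas;meas.run('3')"
```

```text
t 8.1 tcp [ 0.4892 -0.0252  0.1166] gp [ 0.4814 -0.026   0.1335] phi 25.1 psi 6.09 yz -0.0 F [ 0.54 -0.13 -0.27] gap 0.0918 q [-0.48 -0.42  2.31  0.3   0.89 -2.31]
side block 800 ((596.4667358398438, -8.649417877197266), (106.60415649414062, 70.05554962158203), 8.235438346862793) 0.04103625432939609
face 543 [ 0.6509 -0.0471  0.0366] [ 0.993  0.116 -0.01 ]
clip 384 ((671.2110595703125, -3.9491500854492188), (47.51856994628906, 105.19132232666016), 3.9954965114593506)
wrist block 5111 ((595.1658935546875, -13.1175537109375), (103.68183898925781, 56.5189094543457), 6.686445713043213) 0.03997783908228719
face 4510 [ 0.6459 -0.0202  0.037 ] [-0.995 -0.103 -0.001]
clip 219 ((657.7101440429688, -5.621173858642578), (15.3492431640625, 103.65399169921875), 7.324158668518066)
top block 967 ((591.9268188476562, -14.012744903564453), (102.40359497070312, 56.367855072021484), 6.974644184112549) 0.03965458361527818
face 230 [ 0.6427 -0.0183  0.0381] [-0.995 -0.102  0.014]
clip 378 ((666.1356201171875, -4.648281097412109), (45.655601501464844, 104.45794677734375), 6.837250232696533)
```

View pics/wrist3.png

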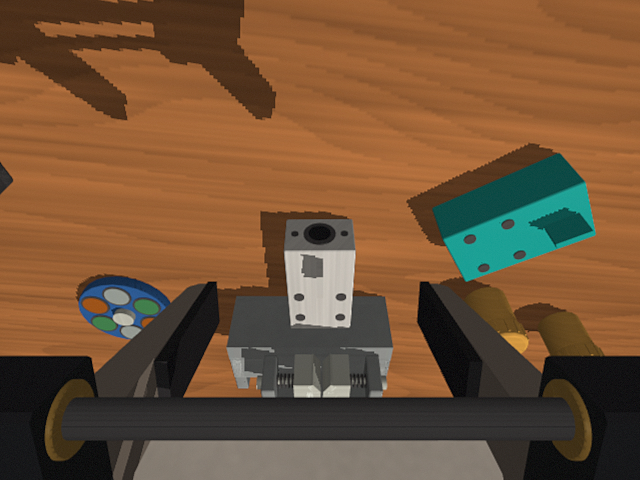

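```bash
python3 - <<'E'
from h import *
t=np.load("wrist3.npz");im,W=t["im"],t["W"]
cv2.imwrite("pics/w3c.png",cv2.resize(im[220:400,220:400],None,fx=3.3,fy=3.3,interpolation=cv2.INTER_CUBIC))
c,s=np.cos(PSI),np.sin(PSI);D=W[...,:2]-np.array([.6459+.00025,-.0202+.0024])
X=D@[c,s];Y=D@[-s,c];Z=W[...,2]
for v in(365,372,380,388): 
    print(v,[(u,*(np.array([X[v,u],Y[v,u],Z[v,u]])*1000).round(0)) for u in range(292,356,4)])
m=(X>-.1)&(X<.1)&(Z>.05)&(Z<.063)&(X<-.03)&(abs(Y)<.04);print("rib Y",np.median(Y[m]),np.percentile(Y[m],[3,97]),np.percentile(X[m],[3,97]))
m=(Z>.015)&(Z<.037)&(X<-.085)&(X>-.115)&(abs(Y)<.05);print("bore end Y",np.percentile(Y[m],[1,50,99]),np.median(X[m]))
m=(Z>.035)&(Z<.045)&(X<-.01)&(X>-.09)&(abs(Y)<.06)
for a in(-.085,-.06,-.04,-.02):
    k=m&(abs(X-a)<.006);print(a,np.percentile(Y[k],[1,99]),Y[k].size)
m=(Z>.058)&(Z<.063)&(X<.01)&(X>-.01);print("plate top Y",np.percentile(Y[m],[.5,99.5]))
m=(Z>.096)&(Z<.104);print("clip Y",np.percentile(Y[m],[.5,99.5]))
E
```

```text
365 [(292, np.float64(26.0), np.float64(-16.0), np.float64(63.0)), (296, np.float64(1.0), np.float64(-11.0), np.float64(78.0)), (300, np.float64(3.0), np.float64(-7.0), np.float64(76.0)), (304, np.float64(2.0), np.float64(-4.0), np.float64(77.0)), (308, np.float64(4.0), np.float64(-0.0), np.float64(76.0)), (312, np.float64(2.0), np.float64(3.0), np.float64(77.0)), (316, np.float64(8.0), np.float64(7.0), np.float64(74.0)), (320, np.float64(25.0), np.float64(10.0), np.float64(63.0)), (324, np.float64(10.0), np.float64(14.0), np.float64(72.0)), (328, np.float64(4.0), np.float64(17.0), np.float64(76.0)), (332, np.float64(2.0), np.float64(21.0), np.float64(77.0)), (336, np.float64(4.0), np.float64(24.0), np.float64(76.0)), (340, np.float64(3.0), np.float64(28.0), np.float64(77.0)), (344, np.float64(2.0), np.float64(31.0), np.float64(77.0)), (348, np.float64(4.0), np.float64(35.0), np.float64(76.0)), (352, np.float64(26.0), np.float64(40.0), np.float64(63.0))]
372 [(292, np.float64(36.0), np.float64(-16.0), np.float64(64.0)), (296, np.float64(4.0), np.float64(-10.0), np.float64(83.0)), (30
[... 2436 characters left out ...]
np.float64(20.0), np.float64(95.0)), (336, np.float64(8.0), np.float64(24.0), np.float64(95.0)), (340, np.float64(8.0), np.float64(27.0), np.float64(95.0)), (344, np.float64(9.0), np.float64(31.0), np.float64(95.0)), (348, np.float64(8.0), np.float64(34.0), np.float64(95.0)), (352, np.float64(37.0), np.float64(40.0), np.float64(80.0))]
rib Y 0.009171501172928339 [0.00687805 0.01152213] [-0.09316277 -0.06991244]
bore end Y [-0.01819489  0.00919681  0.03629624] -0.10095359696738447
-0.085 [-0.01797359  0.03649446] 612
-0.06 [-0.01785686  0.03679764] 572
-0.04 [-0.01762091  0.03716872] 545
-0.02 [-0.01752469  0.03711995] 521
plate top Y [-0.07353079  0.19451314]
clip Y [-0.04063463  0.06265453]
```

View pics/w3c.png

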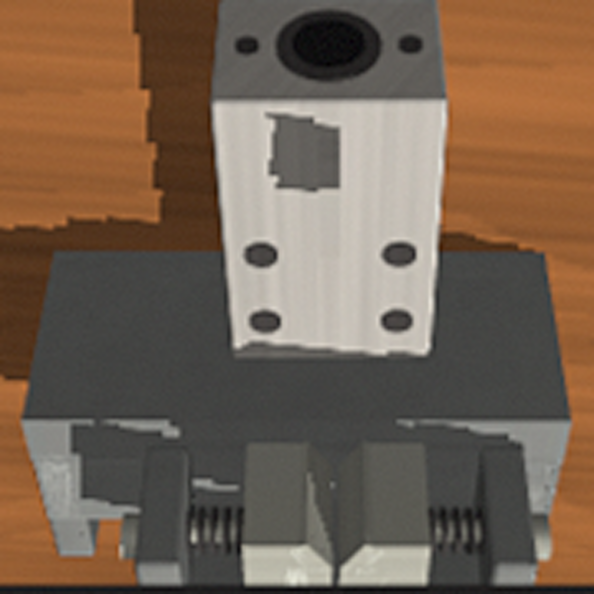

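```bash
cat >> h.py <<'E'
FO=np.array([.6457,-.0178]);c6,s6=np.cos(PSI),np.sin(PSI)
def pl(px,py): return FO+px*np.array([c6,s6])+py*np.array([-s6,c6])
def inpl():
    p,M,o=cur();g=p-M[:,0]*bot.hold_point_z;d=g[:2]-FO;print("grasp in plate mm",(d@[c6,s6]*1000).round(1),(d@[-s6,c6]*1000).round(1),(g[2]*1000).round(1))
def pr(*a,**k):
    print({q:float(v) for q,v in row(*a,**k).items()})
E
python3 - <<'E'
from h import *
st();inpl()
g=np.array([*pl(-.0855,.0095),.026])
for phi in (45,50):
    d=toolR(np.radians(phi),np.radians(6.5),1)[:,0]
    pr(g-.07*d,phi,6.5);pr(g,phi,6.5)
E
```

```text
t 8.25 tcp [ 0.4905 -0.0252  0.1171] gp [ 0.4827 -0.026   0.134 ] phi 25.1 psi 6.18 yz -0.0 F [-0.03  0.33  0.09] gap 0.0918 q [-0.48 -0.41  2.31  0.3   0.9  -2.31]
grasp in plate mm -163.0 8.9 134.0
{'x': 63.7, 'y': 0.2, 'z': 7.0, 'rx': -0.005, 'ry': -0.348, 'rz': 0.003}
{'x': 129.6, 'y': 0.4, 'z': 30.8, 'rx': -0.005, 'ry': -0.348, 'rz': 0.003}
{'x': 65.5, 'y': 0.2, 'z': 2.8, 'rx': -0.004, 'ry': -0.435, 'rz': 0.003}
{'x': 128.9, 'y': 0.4, 'z': 32.4, 'rx': -0.004, 'ry': -0.435, 'rz': 0.003}
```

Request:
apply_moves:
  commands:
    - {"x": 20,"y": 0,"z": 2,"rx": 0,"ry": -0.12,"rz": 0,"hand": 1}
    - {"x": 40,"y": 0,"z": 4,"rx": 0,"ry": -0.24,"rz": 0,"hand": 1}
    - {"x": 63,"y": 0,"z": 7,"rx": -0.005,"ry": -0.348,"rz": 0.003,"hand": 1}
    - {"x": 63,"y": 0,"z": 7,"rx": -0.005,"ry": -0.348,"rz": 0.003,"hand": 1}
    - {"x": 63,"y": 0,"z": 7,"rx": -0.005,"ry": -0.348,"rz": 0.003,"hand": 1}
    - {"x": 63,"y": 0,"z": 7,"rx": -0.005,"ry": -0.348,"rz": 0.003,"hand": 1}

```text
time_s: 9.0
eef_pos: [0.5229, -0.0168, 0.0747]
ee_rot: [-0.049, 0.796, 0.101]
ft_force: [0.7, 0.2, 0.4]
finger_gap: 0.092
```

```bash
python3 - <<'E'
from h import *
st();inpl()
g=np.array([*pl(-.0855,.0095),.026])
for phi in (45,50): pr(g,phi,6.5)
E
```

```text
t 9.0 tcp [ 0.5229 -0.0168  0.0747] gp [ 0.5099 -0.0181  0.0881] phi 44.3 psi 6.25 yz -0.006 F [0.67 0.22 0.44] gap 0.092 q [-0.6  -0.43  2.57  0.96  0.58 -3.  ]
grasp in plate mm -135.1 13.9 88.1
{'x': 79.1, 'y': -4.1, 'z': -7.7, 'rx': 0.001, 'ry': -0.012, 'rz': 0.007}
{'x': 79.0, 'y': -4.1, 'z': -6.0, 'rx': 0.001, 'ry': -0.099, 'rz': 0.007}
```

```bash
python3 - <<'E'
from h import *
pr([*pl(-.125,.0095),.165],20,6.5)
E
```

```text
{'x': -49.6, 'y': -4.8, 'z': 53.3, 'rx': -0.001, 'ry': 0.424, 'rz': 0.007}
```

Request:
apply_moves:
  commands:
    - {"x": -25,"y": -2,"z": 26,"rx": 0,"ry": 0.15,"rz": 0.005,"hand": 1}
    - {"x": -50,"y": -5,"z": 53,"rx": 0,"ry": 0.3,"rz": 0.007,"hand": 1}
    - {"x": -50,"y": -5,"z": 53,"rx": 0,"ry": 0.424,"rz": 0.007,"hand": 1}
    - {"x": -50,"y": -5,"z": 53,"rx": 0,"ry": 0.424,"rz": 0.007,"hand": 1}

```text
time_s: 9.5
eef_pos: [0.5311, -0.0223, 0.1533]
ee_rot: [-0.076, 1.213, 0.098]
ft_force: [-0.8, 0.6, -0.1]
finger_gap: 0.0914
```

Request:
apply_moves:
  commands:
    - {"x": 0,"y": 0,"z": 0,"rx": 0.18,"ry": 0,"rz": 0,"hand": 1}
    - {"x": 0,"y": 0,"z": 0,"rx": 0.36,"ry": 0,"rz": 0,"hand": 1}
    - {"x": 0,"y": 0,"z": 0,"rx": 0.54,"ry": 0,"rz": 0,"hand": 1}
    - {"x": 0,"y": 0,"z": 0,"rx": 0.72,"ry": 0,"rz": 0,"hand": 1}
    - {"x": 0,"y": 0,"z": 0,"rx": 0.9,"ry": 0,"rz": 0,"hand": 1}
    - {"x": 0,"y": 0,"z": 0,"rx": 1.08,"ry": 0,"rz": 0,"hand": 1}
    - {"x": 0,"y": 0,"z": 0,"rx": 1.26,"ry": 0,"rz": 0,"hand": 1}
    - {"x": 0,"y": 0,"z": 0,"rx": 1.44,"ry": 0,"rz": 0,"hand": 1}
    - {"x": 0,"y": 0,"z": 0,"rx": 1.62,"ry": 0,"rz": 0,"hand": 1}
    - {"x": 0,"y": 0,"z": 0,"rx": 1.8,"ry": 0,"rz": 0,"hand": 1}
    - {"x": 0,"y": 0,"z": 0,"rx": 1.98,"ry": 0,"rz": 0,"hand": 1}
    - {"x": 0,"y": 0,"z": 0,"rx": 2.16,"ry": 0,"rz": 0,"hand": 1}

```text
time_s: 11.0
eef_pos: [0.53, -0.0218, 0.1519]
ee_rot: [1.776, 0.775, -1.21]
ft_force: [0.7, 0.7, -0.4]
finger_gap: 0.0924
```

```bash
python3 - <<'E'
from h import *
st();inpl()
pr([*pl(-.125,.0095),.165],20,6.5,s=-1)
E
```

```text
t 11.0 tcp [ 0.53   -0.0218  0.1519] gp [ 0.5236 -0.0225  0.1694] phi 20.3 psi 61.01 yz 0.291 F [ 0.66  0.72 -0.4 ] gap 0.0924 q [-0.38 -0.25  2.1   0.2   0.99  0.01]
grasp in plate mm -122.0 8.1 169.4
{'x': 3.1, 'y': -4.6, 'z': 1.3, 'rx': 0.982, 'ry': -0.004, 'rz': -0.006}
```

Request:
apply_moves:
  commands:
    - {"x": 1,"y": 0,"z": 0,"rx": 0.17,"ry": 0,"rz": 0,"hand": 1}
    - {"x": 1,"y": 0,"z": 0,"rx": 0.34,"ry": 0,"rz": 0,"hand": 1}
    - {"x": 1,"y": 0,"z": 0,"rx": 0.51,"ry": 0,"rz": 0,"hand": 1}
    - {"x": 1,"y": 0,"z": 0,"rx": 0.68,"ry": 0,"rz": 0,"hand": 1}
    - {"x": 1,"y": 0,"z": 0,"rx": 0.85,"ry": 0,"rz": 0,"hand": 1}
    - {"x": 1,"y": 0,"z": 0,"rx": 0.98,"ry": 0,"rz": 0,"hand": 1}
    - {"x": 1,"y": 0,"z": 0,"rx": 0.98,"ry": 0,"rz": 0,"hand": 1}

```text
time_s: 11.88
eef_pos: [0.5295, -0.0214, 0.1498]
ee_rot: [2.518, 0.143, -1.754]
ft_force: [0.2, 0.2, -0.1]
finger_gap: 0.092
```

```bash
python3 - <<'E'
from h import *
st();inpl()
g=np.array([*pl(-.0855,.0095),.026])
for phi in (45,50):
    d=toolR(np.radians(phi),np.radians(6.5),1)[:,0]
    pr(g-.07*d,phi,6.5);pr(g,phi,6.5)
E
```

```text
t 11.88 tcp [ 0.5295 -0.0214  0.1498] gp [ 0.523  -0.0221  0.1674] phi 20.3 psi 6.67 yz 0.004 F [ 0.21  0.18 -0.13] gap 0.092 q [-0.38 -0.25  2.1   0.2   0.99  0.99]
grasp in plate mm -122.5 8.5 167.4
{'x': 80.1, 'y': -1.0, 'z': 35.8, 'rx': 0.005, 'ry': 0.432, 'rz': -0.002}
{'x': 143.7, 'y': -1.1, 'z': 6.5, 'rx': 0.005, 'ry': 0.432, 'rz': -0.002}
{'x': 82.2, 'y': -1.1, 'z': 39.8, 'rx': 0.005, 'ry': 0.519, 'rz': -0.002}
{'x': 143.0, 'y': -1.1, 'z': 5.0, 'rx': 0.005, 'ry': 0.519, 'rz': -0.002}
```

Request:
apply_moves:
  commands:
    - {"x": 25,"y": -1,"z": 15,"rx": 0.005,"ry": 0.15,"rz": 0,"hand": 1}
    - {"x": 50,"y": -1,"z": 30,"rx": 0.005,"ry": 0.3,"rz": 0,"hand": 1}
    - {"x": 80,"y": -1,"z": 36,"rx": 0.005,"ry": 0.432,"rz": -0.002,"hand": 1}
    - {"x": 80,"y": -1,"z": 36,"rx": 0.005,"ry": 0.432,"rz": -0.002,"hand": 1}
    - {"x": 80,"y": -1,"z": 36,"rx": 0.005,"ry": 0.432,"rz": -0.002,"hand": 1}

```text
time_s: 12.5
eef_pos: [0.5207, -0.0204, 0.0591]
ee_rot: [2.858, 0.164, -1.191]
ft_force: [0.2, -0.0, 0.5]
finger_gap: 0.0918
```

```bash
python3 - <<'E'
from h import *
st();inpl()
g=np.array([*pl(-.0855,.0095),.026])
for phi in (45,50): pr(g,phi,6.5)
E
```

```text
t 12.5 tcp [ 0.5207 -0.0204  0.0591] gp [ 0.5076 -0.0219  0.0724] phi 44.8 psi 6.49 yz -0.003 F [ 0.16 -0.03  0.54] gap 0.0918 q [-0.63 -0.38  2.58  1.06  0.58  0.01]
grasp in plate mm -137.7 10.4 72.4
{'x': 69.7, 'y': 1.5, 'z': -4.5, 'rx': -0.002, 'ry': 0.004, 'rz': 0.002}
{'x': 69.6, 'y': 1.5, 'z': -6.2, 'rx': -0.002, 'ry': 0.092, 'rz': 0.002}
```

Request:
apply_moves:
  commands:
    - {"x": 25,"y": 1,"z": -2,"rx": 0,"ry": 0.004,"rz": 0,"hand": 1}
    - {"x": 50,"y": 1.5,"z": -4,"rx": 0,"ry": 0.004,"rz": 0,"hand": 1}
    - {"x": 69,"y": 1.5,"z": -4.5,"rx": 0,"ry": 0.004,"rz": 0.002,"hand": 1}
    - {"x": 69,"y": 1.5,"z": -4.5,"rx": 0,"ry": 0.004,"rz": 0.002,"hand": 1}
    - {"x": 69,"y": 1.5,"z": -4.5,"rx": 0,"ry": 0.004,"rz": 0.002,"hand": 1}

```text
time_s: 13.12
eef_pos: [0.5729, -0.0158, 0.0144]
ee_rot: [2.86, 0.163, -1.183]
ft_force: [-0.6, 0.3, 0.3]
finger_gap: 0.0918
```

```bash
python3 - <<'E'
from h import *
st();inpl()
im,d=grab_frame("side");cv2.imwrite("pics/side4.png",cv2.resize(im[200:320,300:460],None,fx=5,fy=5,interpolation=cv2.INTER_CUBIC))
E
```

```text
t 13.12 tcp [ 0.5729 -0.0158  0.0144] gp [ 0.5598 -0.0173  0.0276] phi 45.0 psi 6.5 yz -0.001 F [-0.58  0.32  0.32] gap 0.0918 q [-0.51 -0.02  2.43  1.46  0.43 -0.35]
grasp in plate mm -85.4 9.5 27.6
```

View pics/side4.png

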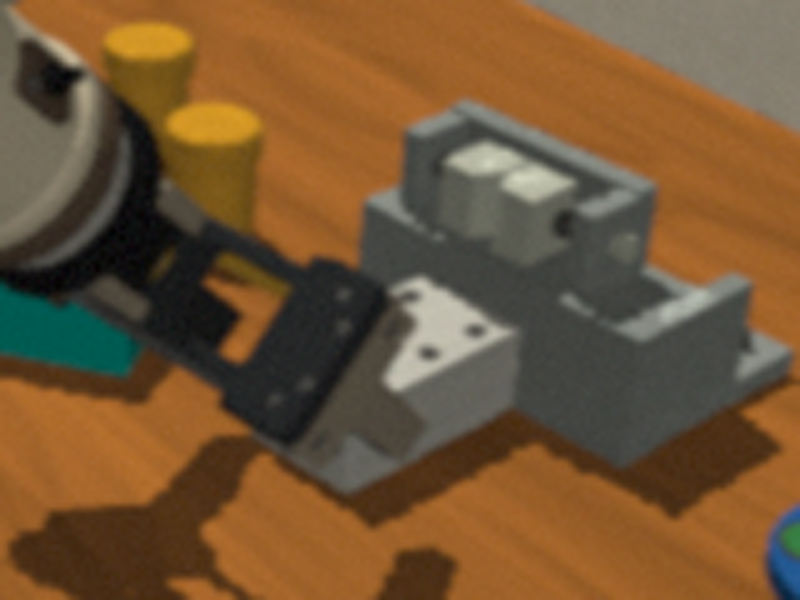

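Request:
apply_moves:
  commands:
    - {"x": 0,"y": 0,"z": 0,"rx": 0,"ry": 0,"rz": 0,"hand": -1}
    - {"x": 0,"y": 0,"z": 0,"rx": 0,"ry": 0,"rz": 0,"hand": -1}
    - {"x": 0,"y": 0,"z": 0,"rx": 0,"ry": 0,"rz": 0,"hand": -1}
    - {"x": 0,"y": 0,"z": 0,"rx": 0,"ry": 0,"rz": 0,"hand": -1}
    - {"x": 0,"y": 0,"z": 0,"rx": 0,"ry": 0,"rz": 0,"hand": -1}
  newtons: 15

```text
time_s: 13.8
eef_pos: [0.5727, -0.0157, 0.0145]
ee_rot: [2.86, 0.163, -1.183]
ft_force: [-2.9, 0.5, 3.8]
finger_gap: 0.0546
```

```bash
cat >> h.py <<'E'
BX,BZ=-.0354,.0276
def tip(th,phi,Y,psi=6.0,bias=.002,**k):
    t=np.radians(th);s,c=np.sin(t),np.cos(t)
    x=-.040*s+(BX-.05)*c+BZ*s+bias;z=-(BX-.05)*s+BZ*c
    print(th,end=" ");pr([*pl(x,Y),z],phi,psi,**k)
E
python3 - <<'E'
from h import *
st();inpl()
for th,phi in((4,43),(8,41),(12,39),(16,37),(20,35),(24,33),(28,31)): tip(th,phi,.0095+.0015*th/60,6.3)
E
```

```text
t 13.8 tcp [ 0.5727 -0.0157  0.0145] gp [ 0.5596 -0.0172  0.0277] phi 45.1 psi 6.49 yz -0.001 F [-2.87  0.49  3.76] gap 0.0546 q [-0.51 -0.02  2.43  1.46  0.43 -0.35]
grasp in plate mm -85.6 9.6 27.7
4 {'x': -3.0, 'y': 0.0, 'z': -4.5, 'rx': 0.002, 'ry': -0.036, 'rz': 0.003}
8 {'x': -7.3, 'y': -0.1, 'z': -7.8, 'rx': 0.002, 'ry': -0.071, 'rz': 0.003}
12 {'x': -11.1, 'y': -0.2, 'z': -11.2, 'rx': 0.002, 'ry': -0.106, 'rz': 0.003}
16 {'x': -14.5, 'y': -0.3, 'z': -14.7, 'rx': 0.002, 'ry': -0.141, 'rz': 0.003}
20 {'x': -17.5, 'y': -0.4, 'z': -18.4, 'rx': 0.002, 'ry': -0.176, 'rz': 0.003}
24 {'x': -20.0, 'y': -0.5, 'z': -22.2, 'rx': 0.002, 'ry': -0.211, 'rz': 0.003}
28 {'x': -22.0, 'y': -0.5, 'z': -26.0, 'rx': 0.002, 'ry': -0.245, 'rz': 0.003}
```

Request:
apply_moves:
  commands:
    - {"x": -3,"y": 0,"z": -4.5,"rx": 0.002,"ry": -0.036,"rz": 0.003,"hand": -1}
    - {"x": -7.3,"y": -0.1,"z": -7.8,"rx": 0.002,"ry": -0.071,"rz": 0.003,"hand": -1}
    - {"x": -11,"y": -0.2,"z": -11.2,"rx": 0.002,"ry": -0.106,"rz": 0.003,"hand": -1}
    - {"x": -14.5,"y": -0.3,"z": -14.7,"rx": 0.002,"ry": -0.141,"rz": 0.003,"hand": -1}
    - {"x": -14.5,"y": -0.3,"z": -14.7,"rx": 0.002,"ry": -0.141,"rz": 0.003,"hand": -1}

```text
time_s: 14.42
eef_pos: [0.572, -0.0147, 0.0344]
ee_rot: [2.762, 0.154, -1.38]
ft_force: [-3.5, -0.4, -0.4]
finger_gap: 0.0547
```

```bash
cat > look.py <<'E'
from h import *
def go(tag,crop=(170,320,310,510),f=4):
    st();inpl();p=camera_params("side");im,d=grab_frame("side");W=cloud(d,p);np.savez(f"side{tag}.npz",im=im,W=W)
    a,b,c,e=crop;cv2.imwrite(f"pics/side{tag}.png",cv2.resize(im[a:b,c:e],None,fx=f,fy=f,interpolation=cv2.INTER_CUBIC))
    return im,W
E
python3 -c "
import look;look.go('5')"
```

```text
t 14.43 tcp [ 0.572  -0.0147  0.0344] gp [ 0.5609 -0.016   0.0494] phi 36.9 psi 6.4 yz -0.0 F [-3.51 -0.38 -0.41] gap 0.0547 q [-0.44 -0.08  2.33  0.81  0.45  0.35]
grasp in plate mm -84.2 10.7 49.4
```

View pics/side5.png

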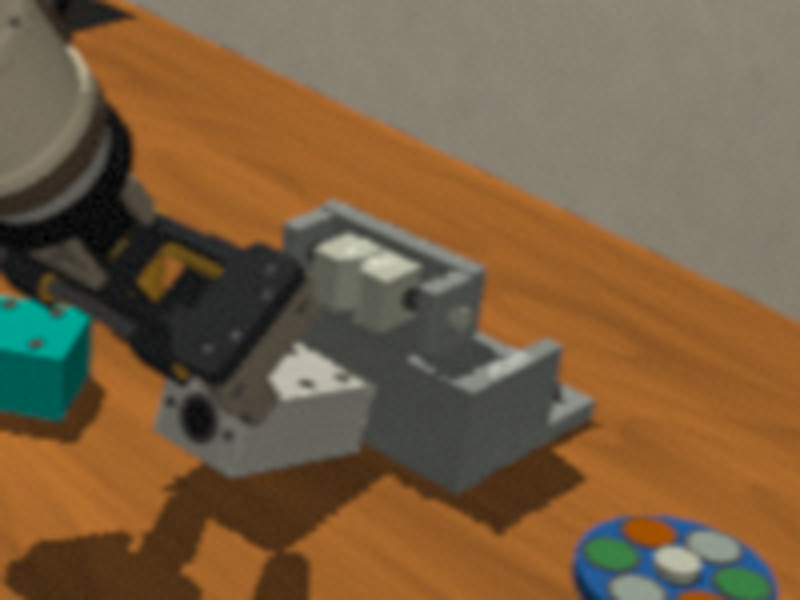

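```bash
cat >> look.py <<'E'
def tilt(tag,X0=-.12,verbose=True):
    t=np.load(f"side{tag}.npz");im,W=t["im"].astype(int),t["W"]
    D=W[...,:2]-FO;X=D@[c6,s6];Y=D@[-s6,c6];Z=W[...,2]
    sat=im.max(2)-im.min(2)
    base=(X>-.14)&(X<-.002)&(abs(Y-.011)<.045)&(Z>.003)&(Z<.14)&(sat<28)
    # normals by local differences
    P=np.stack([X,Y,Z],-1);P=cv2.GaussianBlur(P.astype(np.float32),(5,5),0)
    gx=np.zeros_like(P);gy=np.zeros_like(P);gx[:,2:-2]=P[:,4:]-P[:,:-4];gy[2:-2]=P[4:]-P[:-4]
    n=np.cross(gx,gy);n/=np.linalg.norm(n,axis=-1,keepdims=True)+1e-12
    n*=-np.sign((P-np.array([0,0,0]))@np.array([0,0,0])+1)[...,None]
    # side face of block: normal ~ -y
    m=base&(abs(n[...,1])>.9)&(Y<0)&(im.mean(2)>60)
    k,l,s_,_=cv2.connectedComponentsWithStats(cv2.morphologyEx(m.astype(np.uint8),cv2.MORPH_CLOSE,np.ones((3,3))))
    if k>1:
        j=1+np.argmax(s_[1:,4]);mm=(l==j)&m
        Q=np.stack([X[mm],Z[mm]],-1)*1000;print("side face n",mm.sum(),"X",np.percentile(Q[:,0],[1,99]).round(1),"Z",np.percentile(Q[:,1],[1,99]).round(1),"Y",np.median(Y[mm]).round(4));print(cv2.minAreaRect(Q.astype(np.float32)))
        hull=cv2.convexHull(Q.astype(np.float32)).reshape(-1,2)
        i=hull[:,1].argmin();print("lowest",hull[i].round(1),"rightmost",hull[hull[:,0].argmax()].round(1),"top",hull[hull[:,1].argmax()].round(1),"left",hull[hull[:,0].argmin()].round(1))
    for nm,cond in(("topface",base&(im.mean(2)>130)),):
        k,l,s_,_=cv2.connectedComponentsWithStats(cond.astype(np.uint8))
        if k>1:
            j=1+np.argmax(s_[1:,4]);Q=np.stack([X,Y,Z],-1)[(l==j)]
            if len(Q)>25:
                for _ in range(3):
                    c=Q.mean(0);U=np.linalg.svd(Q-c,full_matrices=False)[2][2];Q=Q[abs((Q-c)@U)<.003]
                U*=np.sign(U[2]);print(nm,len(Q),c.round(4),"n",U.round(3),"theta",np.degrees(np.arctan2(U[0],U[2])).round(1))
E
python3 -c "
import look;look.tilt('5')"
```

```text
side face n 272 X [-100.5   -6.2] Z [ 5.6 74. ] Y -0.017
((-60.98139190673828, 32.28913879394531), (37.225379943847656, 120.6331558227539), 58.02490997314453)
lowest [-9.1  3.6] rightmost [-4.8 16.6] top [-95.8  75.2] left [-106.2   73.8]
topface 161 [-0.0311  0.0014  0.0485] n [0.248 0.006 0.969] theta 14.4
```

Tilt is about 14°, with the heel on the bench and the brace at the face, as planned. I'll continue the arc.

```bash
python3 - <<'E'
from h import *
for th,phi in((19,35),(22,33),(25,31),(28,29),(31,27),(34,25),(37,22),(40,20),(43,18)): tip(th,phi,.0098+.001*th/60,6.0)
E
```

```text
19 {'x': -2.9, 'y': 0.6, 'z': -3.5, 'rx': 0.005, 'ry': -0.033, 'rz': 0.004}
22 {'x': -5.3, 'y': 0.5, 'z': -5.8, 'rx': 0.005, 'ry': -0.068, 'rz': 0.004}
25 {'x': -7.5, 'y': 0.5, 'z': -8.2, 'rx': 0.005, 'ry': -0.103, 'rz': 0.004}
28 {'x': -9.4, 'y': 0.4, 'z': -10.7, 'rx': 0.005, 'ry': -0.138, 'rz': 0.004}
31 {'x': -11.1, 'y': 0.4, 'z': -13.3, 'rx': 0.005, 'ry': -0.173, 'rz': 0.004}
34 {'x': -12.5, 'y': 0.3, 'z': -16.0, 'rx': 0.005, 'ry': -0.208, 'rz': 0.003}
37 {'x': -13.7, 'y': 0.3, 'z': -18.3, 'rx': 0.005, 'ry': -0.26, 'rz': 0.003}
40 {'x': -14.6, 'y': 0.3, 'z': -21.1, 'rx': 0.005, 'ry': -0.295, 'rz': 0.003}
43 {'x': -15.2, 'y': 0.2, 'z': -23.9, 'rx': 0.005, 'ry': -0.33, 'rz': 0.003}
```

Request:
apply_moves:
  commands:
    - {"x": -2.9,"y": -0.2,"z": -3.5,"rx": 0.005,"ry": -0.033,"rz": 0.004,"hand": -1}
    - {"x": -5.3,"y": -0.2,"z": -5.8,"rx": 0.005,"ry": -0.068,"rz": 0.004,"hand": -1}
    - {"x": -7.5,"y": -0.2,"z": -8.2,"rx": 0.005,"ry": -0.103,"rz": 0.004,"hand": -1}
    - {"x": -9.4,"y": -0.2,"z": -10.7,"rx": 0.005,"ry": -0.138,"rz": 0.004,"hand": -1}
    - {"x": -11.1,"y": -0.2,"z": -13.3,"rx": 0.005,"ry": -0.173,"rz": 0.004,"hand": -1}
    - {"x": -12.5,"y": -0.2,"z": -16,"rx": 0.005,"ry": -0.208,"rz": 0.004,"hand": -1}
    - {"x": -13.7,"y": -0.2,"z": -18.3,"rx": 0.005,"ry": -0.26,"rz": 0.003,"hand": -1}
    - {"x": -14.6,"y": -0.2,"z": -21.1,"rx": 0.005,"ry": -0.295,"rz": 0.003,"hand": -1}
    - {"x": -15.2,"y": -0.2,"z": -23.9,"rx": 0.005,"ry": -0.33,"rz": 0.003,"hand": -1}
    - {"x": -15.2,"y": -0.2,"z": -23.9,"rx": 0.005,"ry": -0.33,"rz": 0.003,"hand": -1}

```text
time_s: 15.72
eef_pos: [0.5819, -0.0131, 0.0602]
ee_rot: [2.489, 0.133, -1.809]
ft_force: [-1.0, 0.4, -0.9]
finger_gap: 0.0544
```

```bash
python3 - <<'E'
import look;look.go('6');look.tilt('6')
from h import *
for th,phi in((46,16),(49,14),(52,12),(55,10),(58,8),(61,6),(64,4),(67,1),(70,-1)): tip(th,phi,.011,6.0)
E
```

```text
t 15.72 tcp [ 0.5819 -0.0131  0.0602] gp [ 0.5761 -0.0138  0.078 ] phi 18.0 psi 6.07 yz -0.001 F [-1.    0.42 -0.92] gap 0.0544 q [-0.31  0.05  2.    0.17  0.8   1.05]
grasp in plate mm -68.8 11.3 78.0
side face n 237 X [-92.2  -5.4] Z [ 27.5 134.9] Y -0.0168
((-64.5561752319336, 71.8593521118164), (46.347557067871094, 141.4815673828125), 39.195579528808594)
lowest [-42.1  24.4] rightmost [-2.  31.9] top [-94.5 138.7] left [-94.5 138.7]
topface 95 [-0.081  -0.002   0.0877] n [-0.75   0.032  0.66 ] theta -48.7
46 {'x': -1.8, 'y': 0.4, 'z': -3.0, 'rx': 0.001, 'ry': -0.034, 'rz': 0.001}
49 {'x': -2.8, 'y': 0.4, 'z': -5.7, 'rx': 0.001, 'ry': -0.069, 'rz': 0.001}
52 {'x': -3.6, 'y': 0.4, 'z': -8.5, 'rx': 0.001, 'ry': -0.104, 'rz': 0.001}
55 {'x': -4.1, 'y': 0.4, 'z': -11.3, 'rx': 0.001, 'ry': -0.139, 'rz': 0.001}
58 {'x': -4.4, 'y': 0.4, 'z': -14.3, 'rx': 0.001, 'ry': -0.174, 'rz': 0.001}
61 {'x': -4.4, 'y': 0.4, 'z': -17.3, 'rx': 0.001, 'ry': -0.209, 'rz': 0.001}
64 {'x': -4.1, 'y': 0.4, 'z': -20.4, 'rx': 0.001, 'ry': -0.244, 'rz': 0.001}
67 {'x': -3.7, 'y': 0.4, 'z': -23.2, 'rx': 0.001, 'ry': -0.296, 'rz': 0.001}
70 {'x': -3.0, 'y': 0.4, 'z': -26.4, 'rx': 0.001, 'ry': -0.331, 'rz': 0.001}
```

View pics/side6.png

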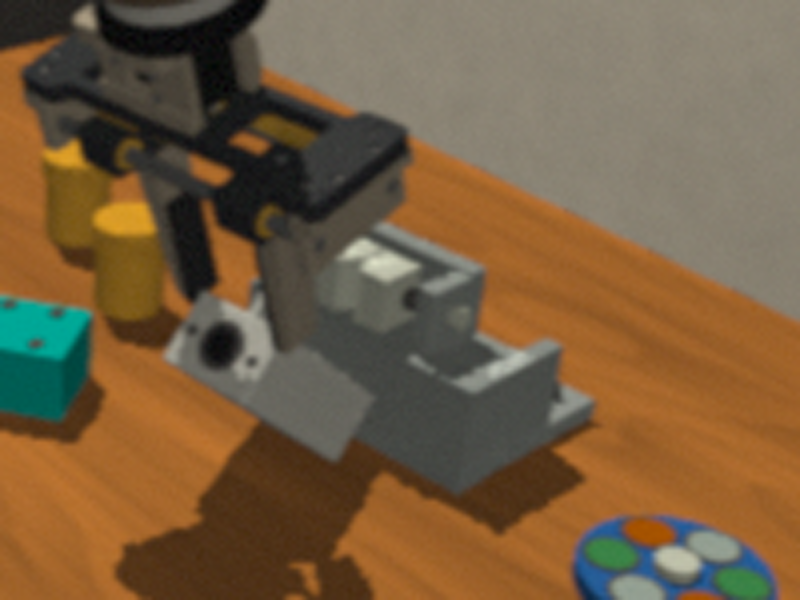

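```bash
cat >> look.py <<'E'
def ray(u,v,Yp):
    """side-camera pixel intersect plane Y=Yp in plate frame -> X,Z mm"""
    p=camera_params("side");K=np.array(p["camera_matrix"]);d=att(p)@np.array([(u-K[0,2])/K[0,0],-(v-K[1,2])/K[1,1],-1]);o=np.array(p["origin"])
    oy=(o[:2]-FO)@[-s6,c6];dy=d[:2]@[-s6,c6];P=o+d*(Yp-oy)/dy;D=P[:2]-FO;return (D@[c6,s6]*1000).round(1),(P[2]*1000).round(1)
E
python3 -c "
import look
print(look.ray(310+335/4,170+460/4,-.017),look.ray(310+375/4,170+400/4,-.017))
print('bench corner of plate', look.ray(310+457/4,170+492/4,-.075))"
```

```text
(np.float64(-25.9), np.float64(3.4)) (np.float64(1.3), np.float64(29.2))
bench corner of plate (np.float64(-0.1), np.float64(3.5))
```

Tilt is about 41°. The heel shows on the bench, with the same 3.5 mm ray bias as the plate's own foot, and the brace is at the face. Continuing.

Request:
apply_moves:
  commands:
    - {"x": -1.8,"y": 0.2,"z": -3,"rx": 0.001,"ry": -0.034,"rz": 0.001,"hand": -1}
    - {"x": -2.8,"y": 0.2,"z": -5.7,"rx": 0.001,"ry": -0.069,"rz": 0.001,"hand": -1}
    - {"x": -3.6,"y": 0.2,"z": -8.5,"rx": 0.001,"ry": -0.104,"rz": 0.001,"hand": -1}
    - {"x": -4.1,"y": 0.2,"z": -11.3,"rx": 0.001,"ry": -0.139,"rz": 0.001,"hand": -1}
    - {"x": -4.4,"y": 0.2,"z": -14.3,"rx": 0.001,"ry": -0.174,"rz": 0.001,"hand": -1}
    - {"x": -4.4,"y": 0.2,"z": -17.3,"rx": 0.001,"ry": -0.209,"rz": 0.001,"hand": -1}
    - {"x": -4.1,"y": 0.2,"z": -20.4,"rx": 0.001,"ry": -0.244,"rz": 0.001,"hand": -1}
    - {"x": -3.7,"y": 0.2,"z": -23.2,"rx": 0.001,"ry": -0.296,"rz": 0.001,"hand": -1}
    - {"x": -3,"y": 0.2,"z": -26.4,"rx": 0.001,"ry": -0.331,"rz": 0.001,"hand": -1}
    - {"x": -3,"y": 0.2,"z": -26.4,"rx": 0.001,"ry": -0.331,"rz": 0.001,"hand": -1}

```text
time_s: 17.02
eef_pos: [0.6056, -0.0105, 0.0703]
ee_rot: [2.149, 0.115, -2.186]
ft_force: [-0.9, 0.5, -1.4]
finger_gap: 0.0544
```

```bash
python3 - <<'E'
import look;look.go('7');look.tilt('7')
from h import *
for th,phi in((72,-2),(74,-4),(76,-5),(78,-6),(80,-8),(82,-9),(84,-10),(86,-11),(90,-12)): tip(th,phi,.0112,6.0)
E
```

```text
t 17.02 tcp [ 0.6056 -0.0105  0.0703] gp [ 0.6059 -0.0105  0.089 ] phi -1.0 psi 6.02 yz -0.001 F [-0.93  0.48 -1.41] gap 0.0544 q [-0.21  0.35  1.59 -0.    1.21  1.25]
grasp in plate mm -38.8 11.4 89.0
side face n 423 X [-66.2  -5.3] Z [ 10.6 100.8] Y -0.0163
((-35.951499938964844, 54.59273147583008), (36.91929244995117, 99.33326721191406), 25.668489456176758)
lowest [-30.9   7.5] rightmost [-2.8 23.3] top [-44.1 105.8] left [-69.2  84.6]
72 {'x': -0.8, 'y': 0.3, 'z': -2.6, 'rx': 0.0, 'ry': -0.018, 'rz': 0.001}
74 {'x': -0.8, 'y': 0.3, 'z': -4.6, 'rx': 0.0, 'ry': -0.053, 'rz': 0.001}
76 {'x': -0.7, 'y': 0.3, 'z': -7.1, 'rx': 0.0, 'ry': -0.07, 'rz': 0.001}
78 {'x': -0.5, 'y': 0.3, 'z': -9.6, 'rx': 0.0, 'ry': -0.088, 'rz': 0.001}
80 {'x': -0.2, 'y': 0.3, 'z': -11.8, 'rx': 0.0, 'ry': -0.123, 'rz': 0.001}
82 {'x': 0.2, 'y': 0.3, 'z': -14.3, 'rx': 0.0, 'ry': -0.14, 'rz': 0.001}
84 {'x': 0.7, 'y': 0.3, 'z': -16.9, 'rx': 0.0, 'ry': -0.158, 'rz': 0.001}
86 {'x': 1.3, 'y': 0.3, 'z': -19.6, 'rx': 0.0, 'ry': -0.175, 'rz': 0.001}
90 {'x': 2.8, 'y': 0.3, 'z': -25.2, 'rx': 0.0, 'ry': -0.192, 'rz': 0.001}
```

View pics/side7.png

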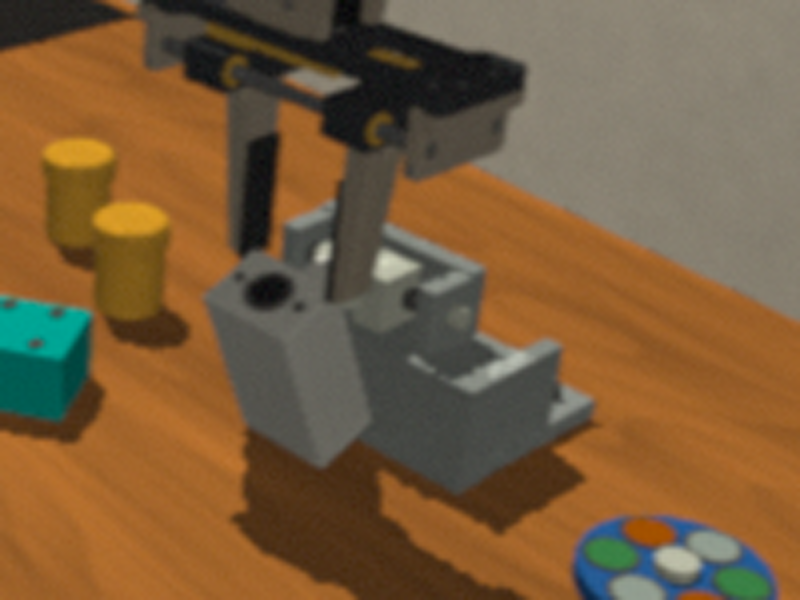

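Request:
apply_moves:
  commands:
    - {"x": -0.8,"y": 0.2,"z": -2.6,"rx": 0,"ry": -0.018,"rz": 0.001,"hand": -1}
    - {"x": -0.8,"y": 0.2,"z": -4.6,"rx": 0,"ry": -0.053,"rz": 0.001,"hand": -1}
    - {"x": -0.7,"y": 0.2,"z": -7.1,"rx": 0,"ry": -0.07,"rz": 0.001,"hand": -1}
    - {"x": -0.5,"y": 0.2,"z": -9.6,"rx": 0,"ry": -0.088,"rz": 0.001,"hand": -1}
    - {"x": -0.2,"y": 0.2,"z": -11.8,"rx": 0,"ry": -0.123,"rz": 0.001,"hand": -1}
    - {"x": 0,"y": 0.2,"z": -14.3,"rx": 0,"ry": -0.14,"rz": 0.001,"hand": -1}
    - {"x": 0,"y": 0.2,"z": -14.3,"rx": 0,"ry": -0.14,"rz": 0.001,"hand": -1}

```text
time_s: 17.95
eef_pos: [0.6197, -0.0091, 0.0697]
ee_rot: [1.987, 0.105, -2.327]
ft_force: [-0.8, -0.3, -3.6]
finger_gap: 0.0547
```

```bash
python3 - <<'E'
import look;look.go('8');look.tilt('8')
from h import *
im,d=grab_frame("wrist");cv2.imwrite("pics/w8.png",im)
for th,phi in((84,-10),(86,-11),(90,-12)): tip(th,phi,.0112,6.0)
E
```

```text
t 17.95 tcp [ 0.6197 -0.0091  0.0697] gp [ 0.6226 -0.0089  0.0882] phi -9.0 psi 6.03 yz -0.0 F [-0.8  -0.27 -3.63] gap 0.0547 q [-0.18  0.51  1.39 -0.04  1.39  1.29]
grasp in plate mm -22.0 11.3 88.2
side face n 363 X [-48.5  -3. ] Z [  6.7 100.8] Y -0.0166
((-25.70911407470703, 54.60629653930664), (38.00172805786133, 98.62825775146484), 11.542728424072266)
lowest [-29.    3.7] rightmost [-2.2 18.2] top [-30.7 103.9] left [-51.7  86.9]
topface 51 [-0.0547  0.0116  0.0996] n [-0.117 -0.004  0.993] theta -6.7
84 {'x': -0.1, 'y': 0.1, 'z': -2.9, 'rx': 0.0, 'ry': -0.017, 'rz': 0.0}
86 {'x': 0.1, 'y': 0.1, 'z': -5.5, 'rx': 0.0, 'ry': -0.035, 'rz': 0.0}
90 {'x': 0.9, 'y': 0.1, 'z': -11.3, 'rx': 0.0, 'ry': -0.052, 'rz': 0.0}
```

View pics/side8.png

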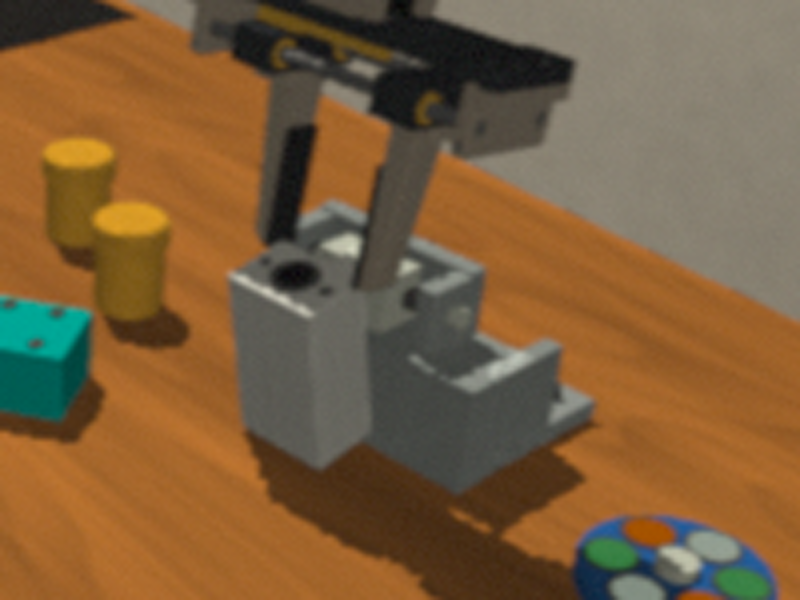

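View pics/w8.png

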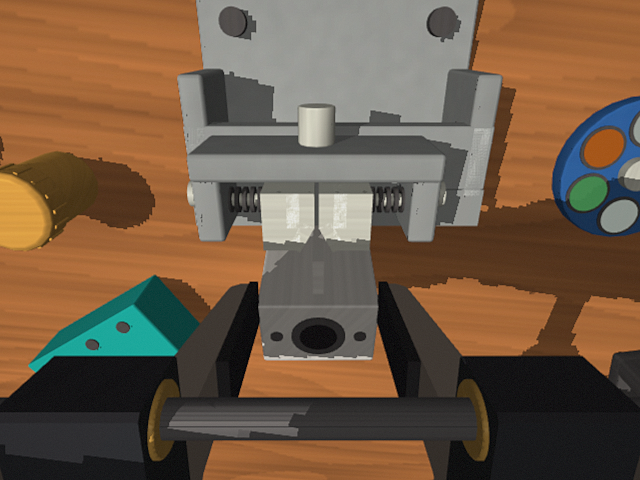

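The rib (px 318,275) sits centred on the clip gap (px 317,220), about 8–10° short of upright. Pressing gently.

Request:
apply_moves:
  commands:
    - {"x": 0,"y": 0.1,"z": -2,"rx": 0,"ry": -0.017,"rz": 0,"hand": -1}
    - {"x": 0.2,"y": 0.1,"z": -4,"rx": 0,"ry": -0.03,"rz": 0,"hand": -1}
    - {"x": 0.4,"y": 0.1,"z": -6,"rx": 0,"ry": -0.04,"rz": 0,"hand": -1}
    - {"x": 0.7,"y": 0.1,"z": -8,"rx": 0,"ry": -0.05,"rz": 0,"hand": -1}
    - {"x": 0.9,"y": 0.1,"z": -10,"rx": 0,"ry": -0.05,"rz": 0,"hand": -1}
    - {"x": 1,"y": 0.1,"z": -11,"rx": 0,"ry": -0.05,"rz": 0,"hand": -1}
  newtons: 25

```text
time_s: 18.8
eef_pos: [0.6287, -0.008, 0.0671]
ee_rot: [1.923, 0.102, -2.379]
ft_force: [-6.3, 0.5, 1.3]
finger_gap: 0.0531
```

```bash
python3 - <<'E'
import look;look.go('9');look.tilt('9')
E
```

```text
t 18.8 tcp [ 0.6287 -0.008   0.0671] gp [ 0.6325 -0.0076  0.0854] phi -12.1 psi 6.03 yz -0.001 F [-6.26  0.53  1.26] gap 0.0531 q [-0.17  0.59  1.3  -0.06  1.46  1.31]
grasp in plate mm -12.0 11.5 85.4
side face n 369 X [-41.5  -3.5] Z [ 8.3 99.5] Y -0.0164
((-22.4339542388916, 52.42081069946289), (40.0394172668457, 96.75465393066406), 3.8107383251190186)
lowest [-7.9  4.9] rightmost [-2.1 44.5] top [-17.4 101.2] left [-43.8  72.6]
topface 91 [-0.0419  0.0107  0.1009] n [-0.082 -0.01   0.997] theta -4.7
```

Request:
apply_moves:
  commands:
    - {"x": 0.2,"y": 0,"z": -3,"rx": 0,"ry": -0.01,"rz": 0,"hand": -1}
    - {"x": 0.4,"y": 0,"z": -5,"rx": 0,"ry": -0.02,"rz": 0,"hand": -1}
    - {"x": 0.5,"y": 0,"z": -7,"rx": 0,"ry": -0.02,"rz": 0,"hand": -1}
    - {"x": 0.5,"y": 0,"z": -7,"rx": 0,"ry": -0.02,"rz": 0,"hand": -1}

```text
time_s: 19.35
eef_pos: [0.6357, -0.0073, 0.065]
ee_rot: [1.899, 0.101, -2.397]
ft_force: [-3.3, 0.5, -2.2]
finger_gap: 0.0535
```

```bash
python3 - <<'E'
import look;look.go('10');look.tilt('10')
E
```

```text
t 19.35 tcp [ 0.6357 -0.0073  0.065 ] gp [ 0.6399 -0.0069  0.0832] phi -13.2 psi 6.02 yz -0.001 F [-3.3   0.45 -2.19] gap 0.0535 q [-0.17  0.62  1.25 -0.06  1.49  1.31]
grasp in plate mm -4.6 11.5 83.2
side face n 291 X [-36.7  -2.3] Z [ 4.1 94.7] Y -0.0165
((-19.75763511657715, 50.926151275634766), (93.89390563964844, 35.209102630615234), 89.70729064941406)
lowest [-17.3   4. ] rightmost [-2.1 69. ] top [-34.2  97.9] left [-37.4  49.1]
topface 91 [-0.0337  0.0102  0.1012] n [-0.036  0.     0.999] theta -2.1
```

View pics/side10.png

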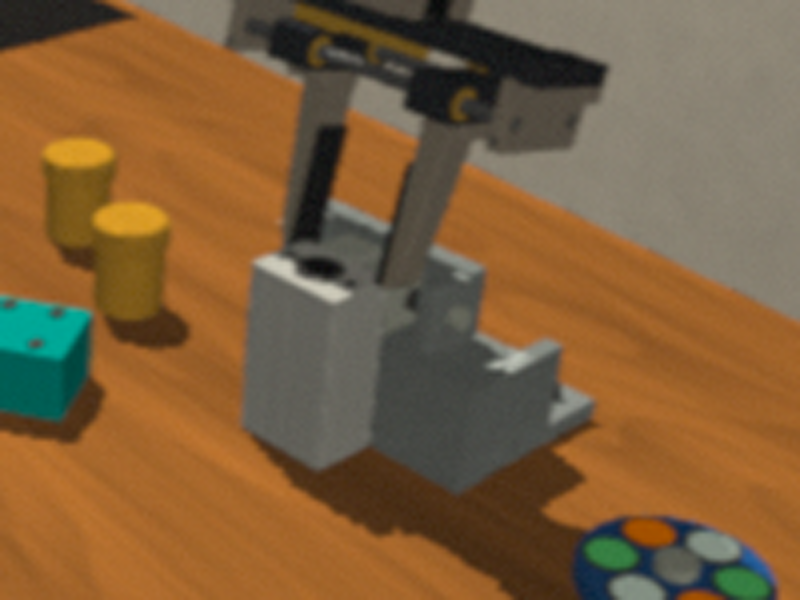

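Request:
apply_moves:
  commands:
    - {"x": 0,"y": 0,"z": 0,"rx": 0,"ry": 0,"rz": 0,"hand": 0.4}
    - {"x": 0,"y": 0,"z": 0,"rx": 0,"ry": 0,"rz": 0,"hand": 0.4}
    - {"x": 0,"y": 0,"z": 0,"rx": 0,"ry": 0,"rz": 0,"hand": 0.4}
    - {"x": 0,"y": 0,"z": 8,"rx": 0,"ry": 0,"rz": 0,"hand": 0.4}
    - {"x": -20,"y": 0,"z": 15,"rx": 0,"ry": 0,"rz": 0,"hand": 0.5}
    - {"x": -50,"y": 0,"z": 30,"rx": 0,"ry": 0,"rz": 0,"hand": 0.6}
    - {"x": -60,"y": 0,"z": 60,"rx": 0,"ry": 0.15,"rz": 0,"hand": 0.6}
    - {"x": -60,"y": 0,"z": 75,"rx": 0,"ry": 0.23,"rz": 0,"hand": 0.6}
    - {"x": -60,"y": 0,"z": 75,"rx": 0,"ry": 0.23,"rz": 0,"hand": 0.6}

```text
time_s: 20.52
eef_pos: [0.5751, -0.0138, 0.1421]
ee_rot: [2.169, 0.113, -2.167]
ft_force: [0.3, -0.4, -0.3]
finger_gap: 0.0736
```

```bash
python3 - <<'E'
import look;look.go('11');look.tilt('11')
from h import *
p=camera_params("wrist");im,d=grab_frame("wrist");cv2.imwrite("pics/w11.png",im);W=cloud(d,p);np.savez("w11.npz",im=im,W=W)
E
```

```text
t 20.52 tcp [ 0.5751 -0.0138  0.1421] gp [ 0.5751 -0.0138  0.1608] phi 0.0 psi 5.98 yz -0.0 F [ 0.34 -0.44 -0.28] gap 0.0736 q [-0.23  0.19  1.64  0.    1.31  1.23]
grasp in plate mm -69.8 11.3 160.8
side face n 285 X [-37.1  -3.2] Z [ 4.1 97.6] Y -0.0163
((-19.422794342041016, 51.520538330078125), (34.3143424987793, 96.48310852050781), 2.351100206375122)
lowest [-20.9   3.2] rightmost [-2.1 49. ] top [-31.6  99.3] left [-38.1  97.5]
topface 181 [-0.023   0.009   0.1014] n [-0.022  0.004  1.   ] theta -1.3
```

View pics/w11.png

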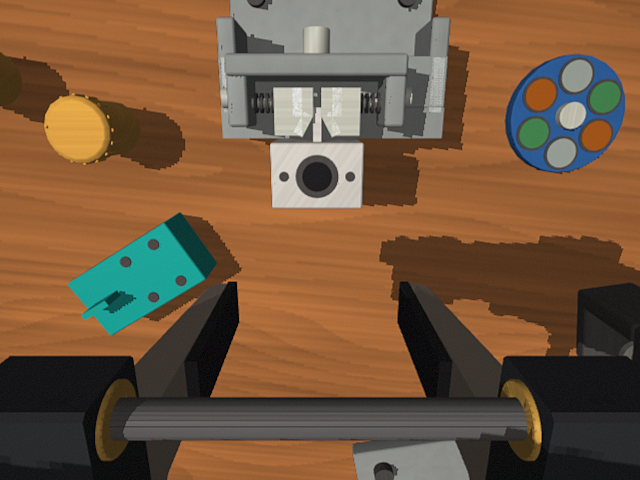

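View pics/side11.png

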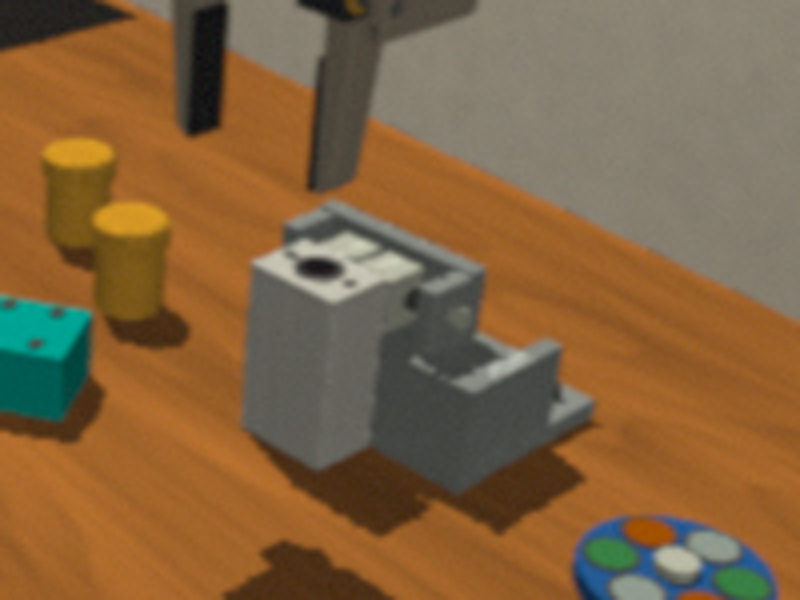

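```bash
cat > fin.py <<'E'
from h import *
def fin(f):
    t=np.load(f);W=t["W"];im=t["im"].astype(int);D=W[...,:2]-FO;X=D@[c6,s6];Y=D@[-s6,c6];Z=W[...,2]
    m=(Z>.09)&(Z<.11)&(X>-.06)&(X<.002)&(abs(Y-.011)<.04)&(im.mean(2)>50)
    Q=np.stack([X,Y,Z],-1)[m]
    for _ in range(4):
        c=Q.mean(0);U=np.linalg.svd(Q-c,full_matrices=False)[2][2];Q=Q[abs((Q-c)@U)<.0015]
    U*=np.sign(U[2]);print("top",len(Q),"c",c.round(4),"n",U.round(4),"tilt from up: deg x",np.degrees(U[0]).round(2),"y",np.degrees(U[1]).round(2))
    print("X",np.percentile(Q[:,0],[.5,99.5]).round(4),"Y",np.percentile(Q[:,1],[.5,99.5]).round(4));print("rect",cv2.minAreaRect(Q[:,:2].astype(np.float32)*1000))
    m=(Z>.083)&(Z<.094)&(X>.002)&(X<.03)&(abs(Y-.011)<.006);P=np.stack([X,Y,Z],-1)[m]
    print("rib?",len(P),np.percentile(P[:,0],[2,98]).round(4) if len(P) else 0,np.percentile(P[:,1],[2,98]).round(4) if len(P) else 0,np.median(P[:,2]) if len(P) else 0)
    m=(Z>.01)&(Z<.055)&(abs(X)<.006)&(Y>-.075)&(Y<-.03);print("face X",np.median(X[m]) if m.sum() else None, m.sum())
    m=(Z>.057)&(Z<.063)&(X<.02)&(X>-.01)&(Y>-.08)&(Y<-.045);print("plate top front X",np.percentile(X[m],[.5,2,10]).round(4) if m.sum() else None,m.sum())
    m=(Z>.093)&(Z<.097)&(X<.02)&(X>0)&(abs(Y-.011)<.024);print("jaw front X (3 expected)",np.percentile(X[m],[.5,2,10]).round(4) if m.sum() else None,m.sum())
E
python3 -c "
import fin,cv2,numpy as np;fin.fin('w11.npz')
im=np.load('w11.npz')['im'];cv2.imwrite('pics/w11c.png',cv2.resize(im[70:220,220:420],None,fx=4,fy=4,interpolation=cv2.INTER_CUBIC))"
```

```text
top 4927 c [-0.0197  0.0117  0.1002] n [-0.0095 -0.0011  1.    ] tilt from up: deg x -0.55 y -0.06
X [-0.0401 -0.0007] Y [-0.0159  0.0392]
rect ((-20.443666458129883, 11.66463851928711), (55.85838317871094, 39.602134704589844), 89.91072082519531)
rib? 266 [0.0024 0.0248] [0.006  0.0159] 0.09253697726995821
face X None 0
plate top front X [0.001  0.001  0.0024] 1198
jaw front X (3 expected) [0.0031 0.0037 0.0054] 1960
```

View pics/w11c.png

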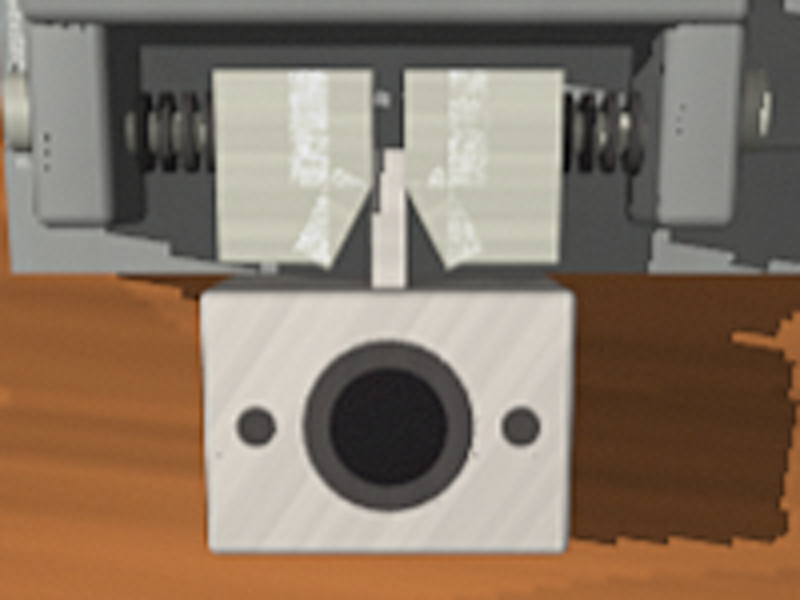

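```bash
python3 - <<'E'
from h import *
p=camera_params("top");im,d=grab_frame("top");W=cloud(d,p);cv2.imwrite("pics/top12.png",im)
a=np.load("top0.npz")["im"].astype(int);b=im.astype(int)
def cen(i,box,f):
    x0,x1,y0,y1=box;s=i[y0:y1,x0:x1];m=f(s);v,u=np.nonzero(m);return (u.mean()+x0).round(1),(v.mean()+y0).round(1)
org=lambda s:(s[...,2]-s[...,0]>110)&(s[...,1]>110)
blue=lambda s:(s[...,0]-s[...,2]>30)
dark=lambda s:(s.max(2)<75)&(s.max(2)-s.min(2)<15)
for nm,box,f in(("can0",(225,258,145,180),org),("can1",(264,296,158,190),org),("wheel",(405,460,135,190),blue),("clamp",(450,505,205,255),dark)): print(nm,cen(a,box,f),cen(b,box,f))
import fin
p=camera_params("wrist");im,d=grab_frame("wrist");np.savez("w12.npz",im=im,W=cloud(d,p));fin.fin("w12.npz");st()
E
```

```text
can0 (np.float64(238.9), np.float64(160.2)) (np.float64(239.0), np.float64(160.2))
can1 (np.float64(278.6), np.float64(172.7)) (np.float64(278.5), np.float64(172.8))
wheel (np.float64(430.3), np.float64(162.4)) (np.float64(430.3), np.float64(162.5))
clamp (np.float64(471.0), np.float64(231.3)) (np.float64(471.4), np.float64(235.3))
top 4902 c [-0.0197  0.0116  0.1002] n [-6.2e-03  6.0e-04  1.0e+00] tilt from up: deg x -0.36 y 0.03
X [-0.0399 -0.0005] Y [-0.0159  0.0392]
rect ((-20.231231689453125, 11.646883010864258), (39.584129333496094, 55.895626068115234), 0.004959092475473881)
rib? 311 [0.0021 0.0267] [0.0074 0.0141] 0.09244215581808207
face X None 0
plate top front X [0.0011 0.0011 0.0025] 1159
jaw front X (3 expected) [0.0032 0.0039 0.0056] 1975
t 20.73 tcp [ 0.5782 -0.0139  0.1414] gp [ 0.5782 -0.0139  0.1601] phi 0.1 psi 6.03 yz -0.0 F [-0.61 -0.8  -0.22] gap 0.0737 q [-0.23  0.2   1.63  0.    1.31  1.23]
```

View pics/top12.png

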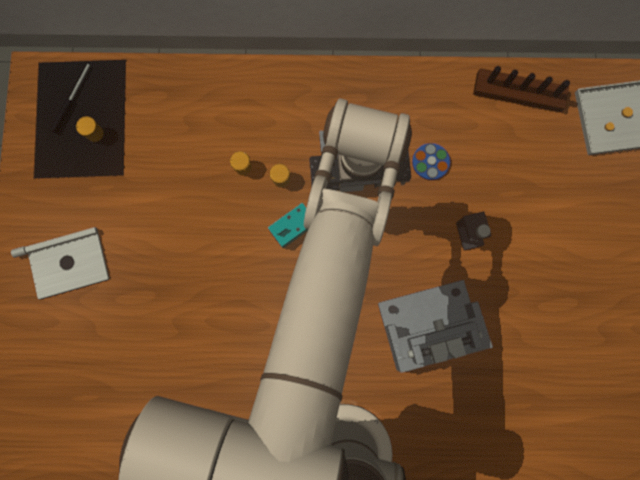

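```bash
python3 -c "
from rig import order;print(order.sign_off())"
```

```text
the job is handed in; nothing more can be done
None
```

I slid the block to the angle plate, re-gripped it tilted and tipped it up with the plain end braced. I then pressed the rib into the clip, let go, backed clear and handed the job in at about 20.7 s. No verdict came back, so the result below is from my own last checks.

- **Stance:** the final wrist-camera check put the block 0.4° off upright and square to the plate within about 0.1°. Its rib face was about 0.5 mm from the plate's face plane at the top.
- **Rib:** it sits between the parted jaws, about 11.6 mm from the plate's middle. By geometry the tip is about 19–20 mm behind the face. I did not measure the tip directly, because the depth reading there was mixed up with the jaws.
- **Foot:** I checked the heel on the bench in the side camera at about 14° and 41° of tilt. At the end I inferred the foot's position from the upright top face.
- **Forces and clearance:** the wrist force read at most about 18 N between moves. The gripper is clear of the block, open, and 14 cm above the bench.
- **Bystanders:** the cans and filter wheel match their starting positions in the top camera to within 0.1 px. The clamp's dark-pixel centroid moved 4 px, which I put down to the arm's shadow falling across it; the arm never went near it.
- **Disagreements:** the top and side cameras differed by up to 5 mm in x, so I worked from the wrist camera. During the final press the pads slid about 8 mm along the block, but the look after release showed it seated.

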